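Open the display stand and put the serving boards on show

TASK

Set up the window display: swing the stand's half-folded back rest up and over by its tab until it clicks home against its end stop, and after that lean every serving board from the crate against it, side by side, each standing handle up with its foot in the groove of the stand. Lay the bundle of price tags flat in the little tray at the end of the stand, and leave the mug and cups beside the work where they are.

Things in the scene. Friction and masses are not known exactly. Their poses are not given: they have to be found in the camera images.
- stand: Fixed wooden display stand, its ledge 291 mm long (y from -156 to +135 mm), 60 mm deep (x from -28 to +32 mm). Origin on the worktop under the middle of the hinge axis; z up. +x points to its show side (the window). Ledge top at z=12 mm; groove for the board feet from x=+5 to +26 mm between step and lip (tops z=22). A steel cheek plate 90 mm high stands at its +y end, y=+138 mm.
- hinge (a point): Centre of the back rest's hinge axis, 30 mm above the worktop; the axis runs along the stand's y axis.
- rest (a joint): Back rest: steel wire frame on that hinge. Starts at 0.45 to 0.9. 0 = flat over the ledge to the window (+x), 1.57 = upright, 1.92 = end stop, leaning 20 degrees towards the robot. Stiff: it stays where it is left. From about 1.65 a spring ball at the stand's +y end resists; past 1.8 it snaps the rest to the stop and holds it. About 3 N at the tab, 6 N over the ball.
- rest_tab (a point): Pinch point on the flat tab at the back rest's free edge, 100 mm from the hinge axis and 16 mm from the tab's end. The tab runs radially, 8 mm thick along the stand's y axis (pinch these faces; it pivots between the fingers). The cross bar that boards lean on (10 mm thick, 244 mm long) lies 70 mm from the hinge axis: reach less than 24 mm past this point.
- crate: Fixed slotted wooden crate, 70 mm (its x) by 196 mm (its y), 45 mm high, origin centre of its underside. Four upright slots at y=-75, -25, +25, +75 mm, 16 mm wide (y), 61 mm long (x), slot floor at z=8 mm.
- tray (a point): Centre of the floor of the shallow tray at the stand's robot-right end (stand y=-196 mm). Axes like the stand's; floor 8 mm above the worktop, inside 74 by 74 mm, rim 4 mm high above the floor.
- tag_stack: Banded bundle of kraft price tags, 36 (x) by 48 (y) by 12 mm, lying on the worktop; origin centre of its underside. Pinch it by opposite sides, 36 or 48 mm apart. 20 g.
- board0: Small wooden serving board, all alike, may be absent; at first upright in slot 0 of the crate. 12 mm thick (its x), 54 mm wide (y), 150 mm tall (z); the top 42 mm is a handle 28 mm wide. Origin at the centre of the foot edge, z to the handle end. 70 g. Leaning on the rest with its foot in the groove it tilts about 0.35 rad.
- board1: Small wooden serving board, all alike, may be absent; at first upright in slot 1 of the crate. 12 mm thick (its x), 54 mm wide (y), 150 mm tall (z); the top 42 mm is a handle 28 mm wide. Origin at the centre of the foot edge, z to the handle end. 70 g. Leaning on the rest with its foot in the groove it tilts about 0.35 rad.
- board2: Small wooden serving board, all alike, may be absent; at first upright in slot 2 of the crate. 12 mm thick (its x), 54 mm wide (y), 150 mm tall (z); the top 42 mm is a handle 28 mm wide. Origin at the centre of the foot edge, z to the handle end. 70 g. Leaning on the rest with its foot in the groove it tilts about 0.35 rad.
- board3: Small wooden serving board, all alike, may be absent; at first upright in slot 3 of the crate. 12 mm thick (its x), 54 mm wide (y), 150 mm tall (z); the top 42 mm is a handle 28 mm wide. Origin at the centre of the foot edge, z to the handle end. 70 g. Leaning on the rest with its foot in the groove it tilts about 0.35 rad.
- mug_speck: Speckled sand mug, 63x82x59 mm, origin centre of its underside; a bystander to leave alone.
- cup_green: Small green cup, 40x40x35 mm, origin centre of its underside; a bystander to leave alone.
- cup_grey: Sand-grey cup, 50x51x47 mm, origin centre of its underside; a bystander to leave alone.
There are look-alikes about, which are no part of the job. What is shaped like the tag_stack but blue or turquoise is not meant.

How it is judged:
On the way:
1. the back rest is swung up and seated in its end detent (joint above 1.86), while no board has its foot on the stand yet (value of joint rest above 1.86 rad and not (x of board0 in the frame of stand between 0 and 0.032 m and y of board0 in the frame of stand between -0.115 and 0.115 m and z of board0 in the frame of stand between 0.006 and 0.026 m) and not (x of board1 in the frame of stand between 0 and 0.032 m and y of board1 in the frame of stand between -0.115 and 0.115 m and z of board1 in the frame of stand between 0.006 and 0.026 m) and not (x of board2 in the frame of stand between 0 and 0.032 m and y of board2 in the frame of stand between -0.115 and 0.115 m and z of board2 in the frame of stand between 0.006 and 0.026 m) and not (x of board3 in the frame of stand between 0 and 0.032 m and y of board3 in the frame of stand between -0.115 and 0.115 m and z of board3 in the frame of stand between 0.006 and 0.026 m)), for 0.3 s.
At the end, for the whole second after the job is handed in: The back rest is seated at its end stop (above 1.86 rad); every board present stands in the groove within the ledge's length, leaning back 0.2 to 0.5 rad, at rest; the tag bundle lies flat in the tray, its centre within 30 mm of the tray's centre each way (value of joint rest above 1.86 rad and x of board0 in the frame of stand between 0 and 0.032 m and y of board0 in the frame of stand between -0.115 and 0.115 m and z of board0 in the frame of stand between 0.006 and 0.026 m and angle between board0's own z axis and vertical between 0.2 and 0.5 rad and linear speed of each of board0, board1, board2, board3, tag_stack below 0.02 m/s and x of board1 in the frame of stand between 0 and 0.032 m and y of board1 in the frame of stand between -0.115 and 0.115 m and z of board1 in the frame of stand between 0.006 and 0.026 m and angle between board1's own z axis and vertical between 0.2 and 0.5 rad and x of board2 in the frame of stand between 0 and 0.032 m and y of board2 in the frame of stand between -0.115 and 0.115 m and z of board2 in the frame of stand between 0.006 and 0.026 m and angle between board2's own z axis and vertical between 0.2 and 0.5 rad and x of board3 in the frame of stand between 0 and 0.032 m and y of board3 in the frame of stand between -0.115 and 0.115 m and z of board3 in the frame of stand between 0.006 and 0.026 m and angle between board3's own z axis and vertical between 0.2 and 0.5 rad and x of tag_stack in the frame of tray between -0.03 and 0.03 m and y of tag_stack in the frame of tray between -0.03 and 0.03 m and z of tag_stack in the frame of tray between -0.006 and 0.008 m and angle between tag_stack's own z axis and vertical below 0.15 rad); the robot touches nothing.
It fails at once if a bystander mug or cup is shoved or carried more than 3 cm (distance of any of mug_speck, cup_green, cup_grey from where it was at the start of the episode above 0.03 m).
Of board0, board1, board2, board3 only 3 to 4 are there at a start; the rules pass over those that are not, and their reading is None.
At some moment in a run one of tag_stack may be knocked a few centimetres aside while the robot is not near it.
It also fails if it takes over 210 s, if anything falls off the work surface, if the arm or the gripper's body presses on something with over 40 N, if the wrist force passes 120 N, or if a joint passes its speed limit or range.

ROBOT

A 7-joint arm with a two-finger parallel gripper is mounted at the origin on a cart in front of the work surface, level with it; the furniture and walls round the work are solid. World frame = base frame: x ahead of the robot, y to its left, z up, the work surface at z = 0. Lengths are in m, angles in rad, forces in N, time in s.
With the tool pointing down it reaches from about 0.35 to 0.9 m from the base axis. Payload 19.9 kg.
Tool frame: the origin (TCP) lies midway between the tips of the shut fingers; the grasp point (between the pads) lies 19 mm behind it; z points along the fingers, y is the line along which they close (so a half turn about z gives the same grasp; the last joint's range is limited). The gripper opens to 85 mm and grips with 20 to 120 N. Pads are 22 mm wide; open, the fingers measure 114 mm over their backs; the gripper's body (76 mm by 85 mm) begins 54 mm behind the grasp point. The pads swing forward as they close: fully open they stand 13 mm farther back than shut.
Start: joints at [-1.298, 0.417, -0.01, 1.614, 0.005, 1.111, -0.053], TCP at [0.193, 0.594, 0.231] pointing down, gripper open.
Joint ranges: [-2.81, 2.81], [-0.39, 2.02], [-1.27, 1.25], [0.06, 2.57], [-1.19, 4.33], [0.19, 2], [-2.82, 2.82]. Speed limits (rad/s): [1.89, 1.89, 2.39, 2.39, 3.01, 3.01, 3.01].

INTERFACE

Orientations are given as a unit quaternion [w, x, y, z].
In Python, from station import ctrl, cams, workorder gives the robot as it stands. The module is installed in compiled form; this text tells all that it offers.
- The arm moves only by the tool arm_command, never from a script. Its argument "plan" is a list that holds one entry, the list of rows, each a list of 5 numbers: the closure, from 0 (fully open) to 1 (shut), then the shift along the tool's x, y, z each as a share of 30 cm, from -1 to 1, then the turn about the tool's z as a share of 45 degrees, from -1 to 1. A call has 1 to 10 rows; each row is the pose to reach, as a shift and turn from the pose commanded when the call began, along the tool's axes at that moment; what a row does not reach only later rows make up. A row lasts 1/8 s, in which the tool goes at most 62.5 mm and 10.7 degrees, less where a joint would pass 70% of its speed; a pose out of reach is approached as far as the arm can. A call with a number of a shift or a turn outside -1 to 1 is refused whole. A call with a gripper value outside its range is refused whole. The fingers move at their own pace and stop on an object; "newtons" is the grip in N (left out, the last holds). Time passes only in rows, so rows that repeat a pose let the fingers close. It gives the time, the measured TCP pose, the force, the opening and the grip force at its end, in the units of the state.
- ctrl.get_obs(): the state, without advancing time (a new reading comes with each control period).
- cams.get_image(name): name is "scene" or "top" or "wrist"; returns (picture, depth): 400x640x3 uint8, red, green, blue; 400x640 float32, m along the optical axis (not along the pixel's ray), 0 where there is no reading.
- cams.camera_params(name): a dict with "camera_matrix" (3x3 intrinsics, pixels), "k1" (the pictures are not rectified: a ray, as slopes to the right and down, at radius r is drawn at 1 + k1 r^2 times it, then the intrinsics apply), "origin" and "orientation" of the camera in the world; the wrist camera has in their place "hand_eye" (4x4, takes a point from camera to tool coordinates, whose origin is the TCP and whose axes are the flange's). Camera axes: x right, y up, looking along -z (the intrinsics and any distortion apply to the point x, -y, -z); pixel columns grow to the right and rows downward; lengths in m; the calibration is good to about 2 mm. A picture is of the moment at which its call begins: read the wrist's pose just before it. camera_params takes no time and is no camera call.
- workorder.job_done(): hands the job in; it is judged then, once.
The state is a dict: "t": time; "q": joint angles; "dq": joint speeds; "joint_efforts": joint torques, N m; "tool_pos": TCP position; "ee_rot": TCP orientation; "contact_force": force on the tool from outside, world axes, zero at the start; "wrist_torque": the same for the moment, N m; "gripper_width": opening from 0.0 (shut) to 1.0 (fully open); "gripper_force": force on a finger pad.
Only numpy, scipy, OpenCV 4.12 (cv2) and the standard library are available. Lean on these libraries where they do the work, as an engineer would, in place of code of your own. Each camera call takes 0.05 s, during which the arm holds its last target. There are 200 camera calls.

## Working session

There is one attempt and no reset: what is moved stays moved. The work goes in short steps, Python scripts to look and compute and a tool call to move; the robot and the scene stay as the last step left them, time stands still between calls to the robot, and variables do not carry over. Pictures are saved under pics/ and viewed, at most 14 in all, crops included, and the job is handed in when it is done.

Besides the shell and the picture viewer there is one more tool, called after "Call:" in YAML: its name, and indented under it one key for each argument. arm_command: Moves the arm, as the interface text tells. Its arguments: {"type":"object","properties":{"plan":{"type":"array"},"newtons":{"type":"number"}},"required":["plan"]}

```bash
mkdir -p pics; cat > h.py <<'E'
import numpy as np, cv2
from scipy.spatial.transform import Rotation as R
from station import ctrl, cams, workorder
def rot(q): return R.from_quat([q[1],q[2],q[3],q[0]]).as_matrix()
def grab(name):
    o=ctrl.get_obs(); im,d=cams.get_image(name); p=cams.camera_params(name)
    K=np.array(p["camera_matrix"])
    if name=="wrist":
        H=np.array(p["hand_eye"]); Rt=rot(o["ee_rot"]); Rc=Rt@H[:3,:3]; c=Rt@H[:3,3]+np.array(o["tool_pos"])
    else:
        Rc=rot(p["orientation"]) if np.size(p["orientation"])==4 else np.array(p["orientation"]); c=np.array(p["origin"])
    return dict(im=im,d=d,K=K,k1=p["k1"],R=Rc,c=c)
def rays(g,uv):
    uv=np.atleast_2d(uv).astype(float)
    s=cv2.undistortPoints(uv[:,None],g["K"],np.array([g["k1"],0,0,0,0.]))[:,0]
    return np.c_[s[:,0],-s[:,1],-np.ones(len(s))]@g["R"].T
def onplane(g,uv,z):
    r=rays(g,uv); return g["c"]+r*((z-g["c"][2])/r[:,2])[:,None]
def cloud(g):
    v,u=np.mgrid[:400,:640]; uv=np.c_[u.ravel(),v.ravel()]
    P=g["c"]+rays(g,uv)*g["d"].ravel()[:,None]; P[g["d"].ravel()==0]=np.nan
    return P.reshape(400,640,3)
def save(g,n): cv2.imwrite("pics/"+n,g["im"][:,:,::-1])
E
python3 - <<'E'
from h import *
for n in("scene","top","wrist"):
    g=grab(n);save(g,n+"0.png");print(n,cams.camera_params(n)); np.savez(n+"0.npz",**g)
print(ctrl.get_obs())
a=cv2.imread("pics/scene0.png");b=cv2.imread("pics/top0.png")
E
```

```text
scene {'camera_matrix': array([[484.81965208,   0.        , 326.27754992],
       [  0.        , 484.81965208, 199.57481036],
       [  0.        ,   0.        ,   1.        ]]), 'k1': -0.0609256197289942, 'origin': array([-0.58606777, -1.25143398,  0.92900263]), 'orientation': array([ 0.79480599,  0.46306307, -0.18909131, -0.34365754])}
top {'camera_matrix': array([[432.32928122,   0.        , 322.54360352],
       [  0.        , 432.32928122, 192.77249573],
       [  0.        ,   0.        ,   1.        ]]), 'k1': 0.005953043392492614, 'origin': array([ 0.25880948, -0.2427219 ,  1.31504295]), 'orientation': array([-0.6950083 , -0.06352939,  0.05555003,  0.71403198])}
wrist {'camera_matrix': array([[324.08119993,   0.        , 321.49705475],
       [  0.        , 324.08119993, 202.05688033],
       [  0.        ,   0.        ,   1.        ]]), 'k1': -0.019927858992217325, 'hand_eye': array([[-2.86383875e-04,  9.66227936e-01,  2.57688754e-01,
         6.54503623e-02],
       [ 9.99999951e-01,  2.43376878e-04,  1.98791457e-04,
         3.87142828e-04],
       [ 1.29362375e-04,  2.576
[... 161 characters left out ...]
ay([-1.29852166,  0.41784504, -0.01028764,  1.614035  ,  0.00469105,
        1.11067849, -0.05299478]), 'dq': array([ 0.00189546,  0.00022429,  0.00112399, -0.00242531,  0.00086948,
        0.00146299,  0.00091162]), 'joint_efforts': array([-1.60738396e-04, -8.64748693e+01,  6.77700732e-01, -4.35053337e+01,
        1.89174264e-02,  5.95008911e-03, -8.12921826e-05]), 'tool_pos': array([0.19283862, 0.59423065, 0.23079931]), 'ee_rot': array([-3.55976382e-05,  1.56247053e-01,  9.87717893e-01, -4.69800541e-04]), 'contact_force': array([ 0.22485637,  0.32695137, -0.23610563]), 'wrist_torque': array([ 0.06331781,  0.04313062, -0.02738145]), 'gripper_force': 0.0, 'gripper_width': 1.0041894102770088}
```

View pics/top0.png

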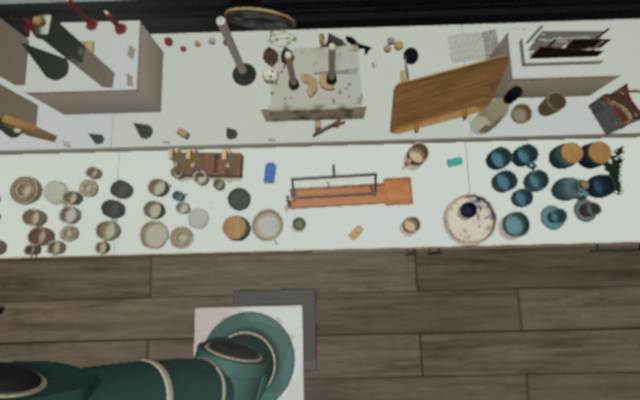

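View pics/scene0.png

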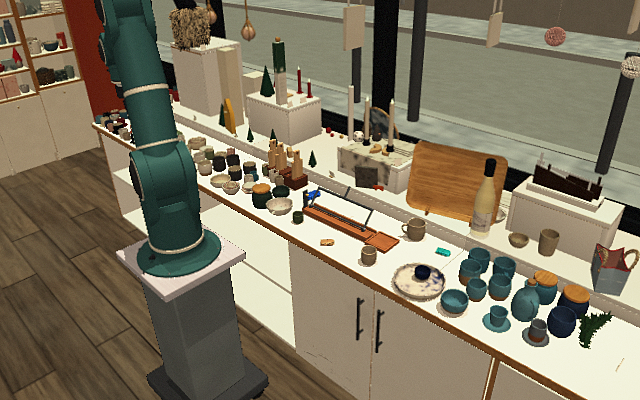

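The top view shows the stand around (335,192), with the rest's tab at (335,168), the tray at (398,190), the tags at (356,232) and the crate at (207,163). The green cup is at (299,224), the grey cup at (411,226) and the mug at (416,155). Next I'll measure them in close-up crops.

```bash
python3 - <<'E'
from h import *
g=dict(np.load("top0.npz"));s=dict(np.load("scene0.npz"))
a=cv2.resize(g["im"][135:245,160:430],None,fx=2.9,fy=2.9,interpolation=cv2.INTER_CUBIC)
b=cv2.resize(s["im"][130:260,225:415],None,fx=3.5,fy=3.5,interpolation=cv2.INTER_CUBIC)[:,:783]
cv2.imwrite("pics/tc.png",a[:,:,::-1]);cv2.imwrite("pics/sc.png",b[:,:,::-1])
for n,uv,z in [("tray",(398,190),.01),("tags",(356,232),.012),("cratetop",(207,164),.045),("standL",(288,202),.02),("tab",(335,168),.1),("green",(299,224),.035),("grey",(411,226),.047),("mug",(416,155),.059)]:
    print(n,onplane(g,uv,z).round(3),cloud(g)[uv[1],uv[0]].round(3))
E
```

```text
tray [[ 0.483 -0.462  0.01 ]] [ 0.484 -0.462  0.007]
tags [[ 0.358 -0.328  0.012]] [ 0.358 -0.328  0.011]
cratetop [[0.573 0.116 0.045]] [0.575 0.118 0.039]
standL [[ 0.454 -0.126  0.02 ]] [ 0.444 -0.131  0.084]
tab [[ 0.537 -0.269  0.1  ]] [ 0.56  -0.272  0.   ]
green [[ 0.385 -0.159  0.035]] [ 0.388 -0.157  0.004]
grey [[ 0.369 -0.488  0.047]] [ 0.373 -0.496  0.001]
mug [[ 0.579 -0.513  0.059]] [ 0.592 -0.523  0.01 ]
```

View pics/tc.png

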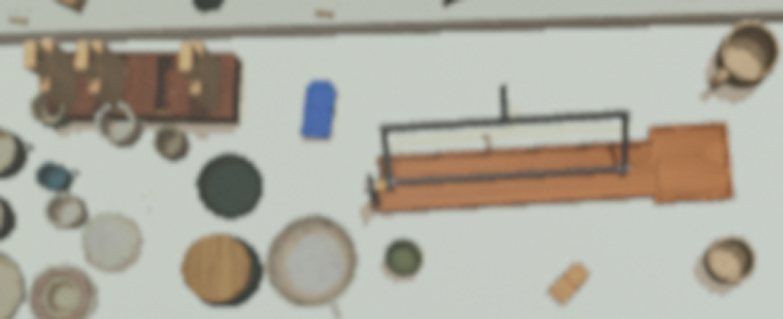

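View pics/sc.png

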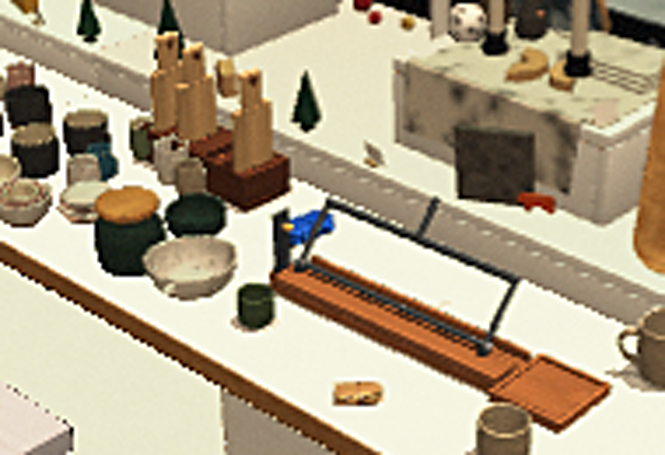

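Three boards show: two at the +y end of the crate and one near its -y end. The rest is raised partway, with its tab pointing to the window. I'll move above the stand for accurate wrist views.

Call:
arm_command:
  plan:
    - [[0,-0.744,-0.46,-0.5,-0.4],[0,-0.744,-0.46,-0.5,-0.4],[0,-0.744,-0.46,-0.5,-0.4],[0,-0.744,-0.46,-0.5,-0.4],[0,-0.744,-0.46,-0.5,-0.4],[0,-0.744,-0.46,-0.5,-0.4],[0,-0.744,-0.46,-0.5,-0.4]]

```text
t: 1.02
tool_pos: [0.3621, 0.3946, 0.3809]
ee_rot: [-0.0, -0.0, 1.0, -0.0]
contact_force: [-0.0, 0.6, -1.0]
gripper_width: 1.002
gripper_force: 0.0
```

Call:
arm_command:
  plan:
    - [[0,0,-1,0,0],[0,0,-1,0,0],[0,0,-1,0,0],[0,0,-1,0,0],[0,0,-1,0,0],[0,0,-1,0,0],[0,0,-1,0,0]]

```text
t: 1.9
tool_pos: [0.3624, 0.0955, 0.381]
ee_rot: [-0.0, -0.001, 1.0, -0.0]
contact_force: [-0.9, 0.1, -0.3]
gripper_width: 0.998
gripper_force: 0.0
```

Call:
arm_command:
  plan:
    - [[0,-0.1,-1,0,0],[0,-0.1,-1,0,0],[0,-0.1,-1,0,0],[0,-0.1,-1,0,0],[0,-0.1,-1,0,0],[0,-0.1,-1,0,0],[0,-0.1,-1,0,0]]

```text
t: 2.78
tool_pos: [0.3936, -0.204, 0.3809]
ee_rot: [-0.001, -0.001, 1.0, -0.0]
contact_force: [-0.5, -0.1, -0.4]
gripper_width: 1.001
gripper_force: 0.0
```

```bash
python3 - <<'E'
from h import *
g=grab("wrist");save(g,"w1.png");np.savez("w1.npz",**g);o=ctrl.get_obs();print(o["t"],o["tool_pos"],o["ee_rot"],o["q"])
E
```

```text
2.825 [ 0.39351458 -0.20388799  0.38103705] [-4.14918580e-04 -1.61821604e-03  9.99998592e-01 -1.59231909e-04] [-0.47552054 -0.08810926  0.83702477  1.84272199  0.06749694  1.35909356
  1.91935655]
```

View pics/w1.png

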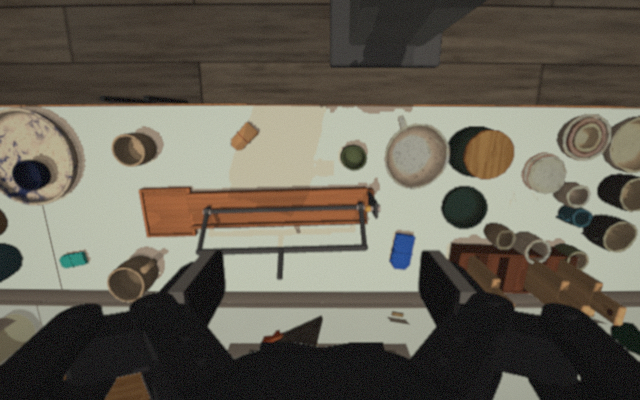

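The wrist view shows the ledge from (190,188) to (370,230), the tray at (142–192,188–236), the hinge rod on row ~209, the cross bar on row ~249 and the tab tip at (280,278). The tags are at (244,136).

```bash
python3 - <<'E'
from h import *
g=dict(np.load("w1.npz"));P=cloud(g);im=g["im"];hsv=cv2.cvtColor(im,cv2.COLOR_RGB2HSV)
m=((hsv[...,0]<13)&(hsv[...,1]>120)&(hsv[...,2]>80)).astype(np.uint8);m[:175]=0;m[250:]=0;m[:,385:]=0
print("depth ok",(g["d"]>0).mean())
def rect(mask,z,n):
    c=max(cv2.findContours(mask,0,2)[0],key=cv2.contourArea)[:,0]
    w=onplane(g,c,z)[:,:2].astype(np.float32);r=cv2.minAreaRect(w);print(n,r,cv2.boxPoints(r).round(4).tolist());return r
m=cv2.morphologyEx(m,3,np.ones((5,5)))
rect(m,.018,"whole");mt=m.copy();mt[:,188:]=0;rect(mt,.012,"tray")
t=((hsv[...,0]<20)&(hsv[...,1]>90)&(hsv[...,2]>80)).astype(np.uint8);t[:115]=0;t[160:]=0;t[:,:220]=0;t[:,270:]=0
rect(t,.012,"tags")
dark=(im.max(2)<75)
dk=dark.copy();dk[:200]=0;dk[218:]=0;dk[:,:212]=0;dk[:,358:]=0
v,u=np.nonzero(dk);h=onplane(g,np.c_[u,v],.03);f=np.polyfit(h[:,1],h[:,0],1);print("hinge x=a*y+b",f,len(u))
# bar and tab
for n,(r0,r1,c0,c1) in dict(bar=(240,256,195,370),tab=(256,281,272,290)).items():
    k=dark.copy();k[:r0]=0;k[r1:]=0;k[:,:c0]=0;k[:,c1:]=0
    q=P[k];q=q[q[:,2]>.03];print(n,k.sum(),len(q),np.nanpercentile(q,[2,50,98],axis=0).round(4).tolist())
    v,u=np.nonzero(k);print(" px",u.min(),u.max(),v.min(),v.max(),np.median(u))
# cheek
k=dark.copy();k[:185]=0;k[220:]=0;k[:,:366]=0;k[:,385:]=0;q=P[k];print("cheek",np.nanpercentile(q[q[:,2]>.03],[2,50,98],axis=0).round(4).tolist())
# sill and surroundings heights near crate
T=dict(np.load("top0.npz"));Q=cloud(T).reshape(-1,3)
for x in np.arange(.60,.80,.02):
    s=Q[(abs(Q[:,0]-x)<.01)&(abs(Q[:,1]-.12)<.16)];s2=Q[(abs(Q[:,0]-x)<.01)&(Q[:,1]<-.1)&(Q[:,1]>-.5)]
    print(round(x,2),np.nanmax(s[:,2]).round(3),np.nanmedian(s[:,2]).round(3),np.nanmax(s2[:,2]).round(3))
E
```

```text
depth ok 0.99601171875
whole ((0.47882503271102905, -0.3088897466659546), (0.08010511100292206, 0.3756837546825409), 0.418644517660141) [[0.4374000132083893, -0.12129999697208405], [0.4401000142097473, -0.4970000088214874], [0.5202000141143799, -0.49639999866485596], [0.5174999833106995, -0.12080000340938568]]
tray ((0.4816921055316925, -0.46080946922302246), (0.08103515207767487, 0.07893787324428558), 0.2713726758956909) [[0.4410000145435333, -0.42149999737739563], [0.4413999915122986, -0.5005000233650208], [0.5224000215530396, -0.5001000165939331], [0.5220000147819519, -0.421099990606308]]
tags ((0.35925447940826416, -0.3257519602775574), (0.022149307653307915, 0.04396311938762665), 43.11449432373047) [[0.3361000120639801, -0.3172999918460846], [0.3662000000476837, -0.34940001368522644], [0.3824000060558319, -0.334199994802475], [0.3522999882698059, -0.3021000027656555]]
hinge x=a*y+b [-0.03235447  0.46100891] 464
bar 754 750 [[0.3821, -0.3836, 0.0764], [0.5141, -0.2496, 0.0863], [0.52, -0.1413, 0.4028]]
 px 197 366 240 255 273.0
tab 82 82 [[0.5215, -0.2641, 0.0963], [0.5327, -0.2617, 0.109], [0.542, -0.2591, 0.1204]]
 px 278 282 256 277 280.0
cheek [[0.4441, -0.1302, 0.0335], [0.45, -0.1296, 0.0739], [0.462, -0.1267, 0.0908]]
0.6 0.159 0.04 0.059
0.62 0.048 -0.001 0.156
0.64 0.097 0.051 0.157
0.66 0.128 0.055 0.172
0.68 0.098 0.054 0.243
0.7 0.061 0.054 0.291
0.72 0.062 0.054 0.294
0.74 0.255 0.055 0.287
0.76 0.254 0.055 0.376
0.78 0.252 0.055 0.378
0.8 0.235 0.055 0.209
```

```bash
cat > ref.py <<'E'
from h import *
def stand(g,ylo,yhi,x0,x1):
    P=cloud(g);hsv=cv2.cvtColor(g["im"],cv2.COLOR_RGB2HSV)
    m=(hsv[...,0]<16)&(hsv[...,1]>110)&(hsv[...,2]>50);q=P[m];q=q[(q[:,2]<.035)&(q[:,0]>x0)&(q[:,0]<x1)]
    A=[]
    for y in np.arange(ylo,yhi,.01):
        s=q[abs(q[:,1]-y)<.005]
        if len(s)>8: A.append((y,s[:,0].min(),s[:,0].max(),s[s[:,0].argmin(),2],s[s[:,0].argmax(),2]))
    return np.array(A)
E
python3 - <<'E'
from ref import *
for n in("w1","top0"):
    g=dict(np.load(n+".npz"));A=stand(g,-.51,-.11,.42,.55);print(n);print(A.round(4)[::2])
    L=A[(A[:,0]>-.41)&(A[:,0]<-.14)]
    for k in(1,2):print(np.polyfit(L[:,0],L[:,k],1))
    
E
```

```text
w1
[[-0.5     0.4434  0.524   0.0097  0.0126]
 [-0.48    0.443   0.5229  0.0116  0.0104]
 [-0.46    0.4421  0.523   0.0078  0.0099]
 [-0.44    0.4411  0.5226  0.0121  0.0106]
 [-0.42    0.4412  0.521   0.0115  0.0099]
 [-0.4     0.4478  0.5047  0.0186  0.0208]
 [-0.38    0.4474  0.5046  0.0201  0.0208]
 [-0.36    0.4466  0.5028  0.0165  0.0207]
 [-0.34    0.4461  0.5026  0.0184  0.0211]
 [-0.32    0.4455  0.5024  0.0207  0.0215]
 [-0.3     0.4447  0.5008  0.0168  0.0209]
 [-0.28    0.4442  0.5009  0.0117  0.0205]
 [-0.26    0.4432  0.499   0.016   0.0209]
 [-0.24    0.4426  0.5003  0.0183  0.0219]
 [-0.22    0.442   0.499   0.0209  0.0203]
 [-0.2     0.4415  0.4971  0.0156  0.0209]
 [-0.18    0.4407  0.497   0.0114  0.021 ]
 [-0.16    0.4403  0.4974  0.0202  0.0197]
 [-0.14    0.4395  0.4948  0.0166  0.0221]
 [-0.12    0.4413  0.4484  0.0155  0.0203]]
[-0.03240802  0.43492926]
[-0.03346217  0.49145801]
top0
[[-0.5     0.4448  0.5211  0.0119  0.0033]
 [-0.48    0.4435  0.5209  0.0047  0.0065]
 [-0.46    0.443   0.518   0.0102  0.0083]
 [-0.44    0.4433  0.5189  0.0128  0.0065]
 [-0.42    0.444   0.5155  0.0114  0.0103]
 [-0.4     0.4489  0.5006  0.0227  0.0096]
 [-0.38    0.4467  0.5004  0.0216  0.0144]
 [-0.36    0.4466  0.5009  0.0257  0.0147]
 [-0.34    0.445   0.4994  0.0205  0.0089]
 [-0.32    0.445   0.4991  0.0234  0.0133]
 [-0.3     0.4448  0.4976  0.0296  0.0069]
 [-0.28    0.443   0.4982  0.024   0.0071]
 [-0.26    0.4435  0.4957  0.0239  0.0073]
 [-0.24    0.4441  0.4958  0.0244  0.0103]
 [-0.22    0.4421  0.4955  0.0216  0.0144]
 [-0.2     0.4426  0.4936  0.0215  0.0109]
 [-0.18    0.4433  0.4946  0.0206  0.008 ]
 [-0.16    0.4401  0.4918  0.0249  0.01  ]
 [-0.14    0.4405  0.4593  0.0271  0.0233]]
[-0.02564756  0.43715347]
[-0.03475002  0.48747516]
```

Call:
arm_command:
  plan:
    - [[0,-0.462,-0.193,0.5,-0.042],[0,-0.462,-0.193,0.5,-0.042],[0,-0.462,-0.193,0.5,-0.042],[0,-0.462,-0.193,0.5,-0.042],[0,-0.462,-0.193,0.75,-0.042],[0,-0.462,-0.193,0.85,-0.042],[0,-0.462,-0.193,0.956,-0.042],[0,-0.462,-0.193,0.956,-0.042]]

```text
t: 3.82
tool_pos: [0.5309, -0.2614, 0.0925]
ee_rot: [-0.002, -0.018, 1.0, 0.001]
contact_force: [0.3, -0.2, 1.3]
gripper_width: 0.996
gripper_force: 0.0
```

```bash
python3 - <<'E'
from h import *
g=grab("wrist");save(g,"w2.png");o=ctrl.get_obs();print(o["t"],o["tool_pos"],o["ee_rot"],o["q"])
E
```

```text
3.875 [ 0.53162232 -0.26227643  0.09433555] [-6.49508828e-04 -1.73295546e-02  9.99849482e-01  5.26587842e-04] [-0.14141984  0.64490192  0.74532256  1.82223593 -0.55013449  0.89514609
  2.46650298]
```

View pics/w2.png

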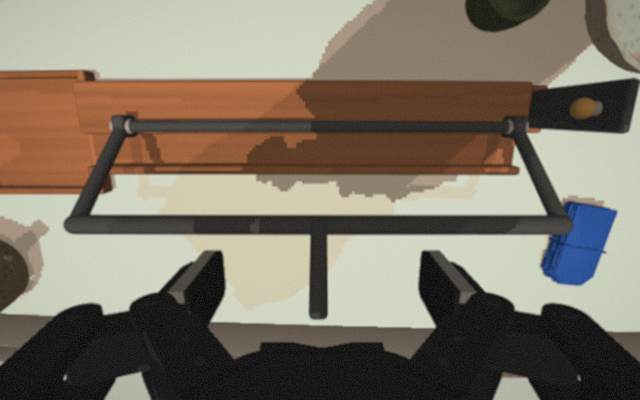

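Call:
arm_command:
  plan:
    - [[1,0,0,0,0],[1,0,0,0,0],[1,0,0,0,0],[1,0,0,0,0],[1,0,0,0,0],[1,0,0,0,0],[1,0,0,0,0]]
  newtons: 40

```text
t: 4.75
tool_pos: [0.5318, -0.2629, 0.0947]
ee_rot: [0.0, -0.017, 1.0, 0.0]
contact_force: [0.8, 5.6, 4.3]
gripper_width: 0.078
gripper_force: 42.2
```

Call:
arm_command:
  plan:
    - [[1,0.022,0,-0.016,0],[1,0.043,0,-0.029,0],[1,0.066,0,-0.041,0],[1,0.088,0,-0.051,0],[1,0.112,0,-0.06,0],[1,0.136,0,-0.066,0],[1,0.16,0,-0.07,0],[1,0.185,0,-0.073,0],[1,0.21,0,-0.074,0],[1,0.21,0,-0.074,0]]

```text
t: 6.0
tool_pos: [0.468, -0.2651, 0.1167]
ee_rot: [-0.0, -0.017, 1.0, 0.0]
contact_force: [1.8, 5.1, -6.0]
gripper_width: 0.078
gripper_force: 38.9
```

Call:
arm_command:
  plan:
    - [[1,0.025,0,0.001,0],[1,0.042,0,0.003,0],[1,0.058,0,0.006,0],[1,0.07,0,0.008,0],[1,0.081,0,0.011,0],[1,0.094,0,0.014,0],[1,0.107,0,0.018,0],[1,0.118,0,0.022,0],[1,0.122,0,0.024,0],[1,0.122,0,0.024,0]]

```text
t: 7.25
tool_pos: [0.4319, -0.2666, 0.1105]
ee_rot: [0.0, -0.017, 1.0, 0.001]
contact_force: [-6.1, 12.1, 24.6]
gripper_width: 0.062
gripper_force: 39.9
```

Call:
arm_command:
  plan:
    - [[0.5,0,0,0,0],[0.5,0,0,0,0],[0.5,0,0,0,0],[0.5,0,0,-0.2,0],[0.5,0.3,0,-0.4,0],[0,0.6,0,-0.6,0],[0,0.6,0,-0.6,0],[0,0.6,0,-0.6,0]]

```text
t: 8.25
tool_pos: [0.27, -0.269, 0.2792]
ee_rot: [-0.001, -0.019, 1.0, 0.005]
contact_force: [-0.2, 0.0, 1.0]
gripper_width: 1.0
gripper_force: 0.0
```

```bash
python3 - <<'E'
from ref import *
g=grab("wrist");save(g,"w3.png");np.savez("w3.npz",**g);o=ctrl.get_obs();print(o["t"],o["tool_pos"],o["ee_rot"],o["q"])
P=cloud(g);k=(g["im"].max(2)<75);q=P[k];q=q[(abs(q[:,1]+.265)<.1)&(q[:,0]<.47)&(q[:,0]>.4)&(q[:,2]>.06)&(q[:,2]<.2)]
print(len(q),np.percentile(q,[2,50,98],axis=0).round(4))
E
```

```text
8.3 [ 0.26691735 -0.27051701  0.28171874] [ 0.00258889 -0.01662401  0.99983972  0.00612088] [-0.42643866 -0.26860841  0.99774572  2.12244274  0.22944202  1.1790747
  2.06916161]
609 [[ 0.4438 -0.3599  0.0974]
 [ 0.4514 -0.2645  0.1002]
 [ 0.4569 -0.1696  0.1207]]
```

View pics/w3.png

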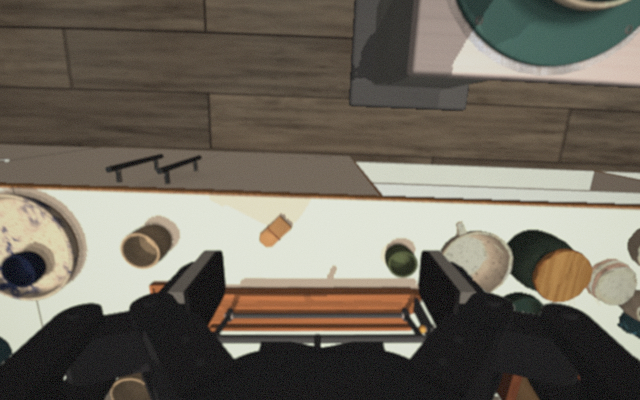

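The rest is up, with its bar at row ~340. The tags are at (276,230). Next I'll measure the tags and check the rest's angle from the scene and top cameras.

```bash
python3 - <<'E'
from h import *
g=dict(np.load("w3.npz"));P=cloud(g)
roi=P[205:255,250:305];im=g["im"][205:255,250:305]
hsv=cv2.cvtColor(im,cv2.COLOR_RGB2HSV)
z=roi[...,2];print("z>6mm px",(z>.006).sum(),np.nanpercentile(z[z>.006],[50,95]))
m=((hsv[...,1]>80)&(z>.004)).astype(np.uint8)
for mm in (m,((z>.006)&(z<.03)).astype(np.uint8)):
    q=roi[mm>0];q=q[q[:,2]>.009];r=cv2.minAreaRect(q[:,:2].astype(np.float32));print(r,cv2.boxPoints(r).round(3).tolist())
out=[]
for n in("scene","top"):
    s=grab(n);np.savez(n+"1.npz",**s);Q=cloud(s);k=(s["im"].max(2)<85);q=Q[k]
    q=q[(abs(q[:,1]+.262)<.14)&(q[:,0]<.5)&(q[:,0]>.4)&(q[:,2]>.02)&(q[:,2]<.16)]
    t=q[(abs(q[:,1]+.264)<.012)&(q[:,2]>.105)];b=q[(q[:,2]>.085)&(q[:,2]<.103)&(abs(q[:,1]+.262)<.12)]
    h=q[(q[:,2]<.04)&(abs(q[:,1]+.262)<.1)]
    for a in(t,b,h):print(n,len(a),np.median(a,0).round(4) if len(a) else"",a.max(0).round(4) if len(a) else "")
a=dict(np.load("scene1.npz"))["im"][170:255,295:405];b=dict(np.load("top1.npz"))["im"][150:240,270:420]
a=cv2.resize(a,(660,510))
cv2.imwrite("pics/s1.png",a[:,:,::-1])
E
```

```text
z>6mm px 538 [0.01067178 0.01203073]
((0.3588336110115051, -0.327747106552124), (0.02161233127117157, 0.04353957995772362), 45.309696197509766) [[0.335999995470047, -0.3199999928474426], [0.367000013589859, -0.35100001096725464], [0.38199999928474426, -0.33500000834465027], [0.35100001096725464, -0.3050000071525574]]
((0.36006972193717957, -0.32709792256355286), (0.024281760677695274, 0.04420919716358185), 47.139801025390625) [[0.335999995470047, -0.32100000977516174], [0.36800000071525574, -0.35100001096725464], [0.38499999046325684, -0.3330000042915344], [0.35199999809265137, -0.30300000309944153]]
scene 18 [ 0.4418 -0.2668  0.122 ] [ 0.4483 -0.2615  0.1417]
scene 126 [ 0.4508 -0.2685  0.0986] [ 0.4599 -0.1422  0.103 ]
scene 92 [ 0.4674 -0.2667  0.0297] [ 0.4759 -0.1648  0.037 ]
top 0  
top 1 [ 0.4606 -0.3807  0.102 ] [ 0.4606 -0.3807  0.102 ]
top 0
```

View pics/s1.png

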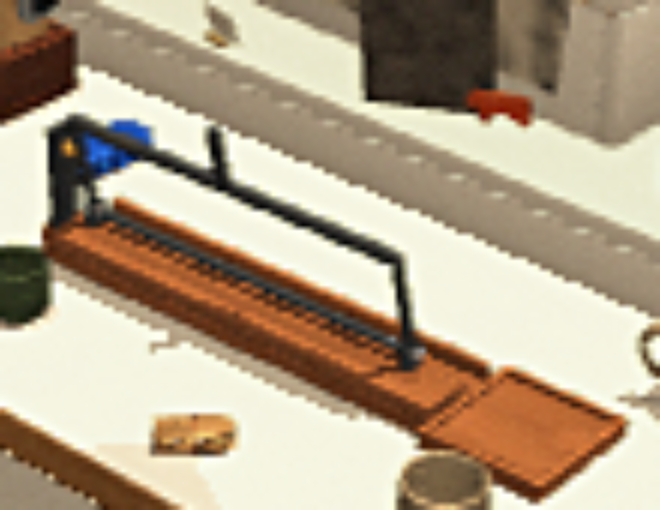

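The scene view is ambiguous about whether the rest is fully seated, with estimates of 1.81–1.95. I'll look from straight above.

Call:
arm_command:
  plan:
    - [[1,-0.84,0.0,0,0],[1,-0.84,0.0,0,0],[1,-0.84,0.0,0,0],[1,-0.84,0.0,0,0],[1,-0.84,0.0,0.0,0],[1,-0.84,0.0,0.1,0],[1,-0.84,0.0,0.1,0]]

```text
t: 9.28
tool_pos: [0.5222, -0.2588, 0.2451]
ee_rot: [-0.004, -0.019, 1.0, 0.004]
contact_force: [-0.4, -0.2, 0.4]
gripper_width: -0.002
gripper_force: 0.0
```

```bash
python3 - <<'E'
from h import *
g=grab("wrist");save(g,"w4.png");np.savez("w4.npz",**g);o=ctrl.get_obs();print(o["t"],o["tool_pos"],o["q"])
P=cloud(g);k=(g["im"].max(2)<75);q=P[k]
q=q[(abs(q[:,1]+.262)<.11)&(q[:,0]<.5)&(q[:,0]>.4)&(q[:,2]>.015)&(q[:,2]<.16)]
q=q.copy();q[:,0]+=.033*(q[:,1]+.262)
t=q[(abs(q[:,1]+.264)<.012)&(q[:,2]>.108)];b=q[(q[:,2]>.085)&(q[:,2]<.104)];h=q[(q[:,2]<.045)]
for a in(t,b,h):print(len(a),np.percentile(a,[3,50,97],axis=0).round(4).tolist())
print(g["c"])
E
```

```text
9.325 [ 0.52231157 -0.2592699   0.24688312] [-0.33025441  0.50520623  1.01557917  1.72101899 -0.4629443   1.18799011
  2.42030099]
203 [[0.4409, -0.2687, 0.1099], [0.4476, -0.265, 0.1389], [0.4544, -0.2618, 0.1431]]
2773 [[0.4516, -0.3654, 0.0994], [0.4561, -0.2539, 0.1021], [0.4606, -0.158, 0.1037]]
1653 [[0.4072, -0.3627, 0.0205], [0.4702, -0.2354, 0.0322], [0.4755, -0.156, 0.0341]]
[ 0.45811549 -0.26204327  0.38781397]
```

View pics/w4.png

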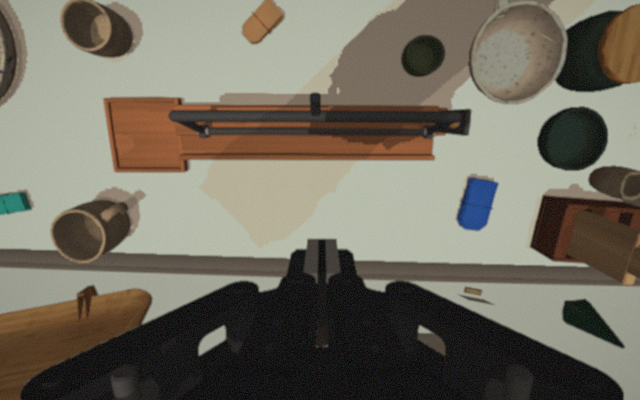

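From above the bar is on row 116 and the hinge on row 131, which puts the rest at about 1.78: not seated. I'll push the tab towards the robot with the fingers shut.

Call:
arm_command:
  plan:
    - [[1,0.0,-0.01,0.2,0],[1,0,-0.01,0.44,0],[1,0.05,-0.01,0.44,0],[1,0.13,-0.01,0.44,0],[1,0.16,-0.01,0.44,0],[1,0.18,-0.01,0.44,0],[1,0.2,-0.01,0.44,0],[1,0.215,-0.01,0.44,0],[1,0.23,-0.01,0.44,0],[1,0.23,-0.01,0.44,0]]
  newtons: 60

```text
t: 10.58
tool_pos: [0.4533, -0.2634, 0.1163]
ee_rot: [-0.001, -0.019, 1.0, 0.005]
contact_force: [-0.4, 0.3, -0.0]
gripper_width: -0.002
gripper_force: 0.0
```

Call:
arm_command:
  plan:
    - [[1,0.012,0,0,0],[1,0.02,0,0,0],[1,0.03,0,0,0],[1,0.03,0,0,0]]

```text
t: 11.08
tool_pos: [0.4492, -0.2634, 0.1175]
ee_rot: [0.002, -0.02, 1.0, 0.004]
contact_force: [27.9, 2.3, -4.3]
gripper_width: -0.002
gripper_force: 12.5
```

Call:
arm_command:
  plan:
    - [[1,0.01,0,0,0],[1,0.02,0,0,0],[1,0.02,0,0,0]]

```text
t: 11.45
tool_pos: [0.4479, -0.2632, 0.1189]
ee_rot: [0.006, -0.021, 1.0, 0.003]
contact_force: [53.1, 6.0, 0.1]
gripper_width: 0.001
gripper_force: 24.8
```

Call:
arm_command:
  plan:
    - [[1,-0.08,0,0,0],[1,-0.18,0,0,0],[1,-0.28,0,-0.15,0],[1,-0.28,0,-0.43,0],[1,-0.28,0,-0.43,0],[1,-0.28,0,-0.43,0]]

```text
t: 12.2
tool_pos: [0.5233, -0.2623, 0.2464]
ee_rot: [-0.0, -0.019, 1.0, 0.004]
contact_force: [0.4, 0.6, -1.7]
gripper_width: 0.001
gripper_force: 0.0
```

```bash
python3 - <<'E'
from h import *
g=grab("wrist");save(g,"w5.png");np.savez("w5.npz",**g);o=ctrl.get_obs();print(o["t"],o["tool_pos"],o["q"])
P=cloud(g);k=(g["im"].max(2)<75);q=P[k]
q=q[(abs(q[:,1]+.262)<.11)&(q[:,0]<.5)&(q[:,0]>.4)&(q[:,2]>.015)&(q[:,2]<.16)]
q=q.copy();q[:,0]+=.033*(q[:,1]+.262)
t=q[(abs(q[:,1]+.264)<.012)&(q[:,2]>.108)];b=q[(q[:,2]>.085)&(q[:,2]<.104)];h=q[(q[:,2]<.045)]
for a in(t,b,h):print(len(a),np.percentile(a,[3,50,97],axis=0).round(4).tolist())
# crate / boards
q=P.reshape(-1,3);w=q[(q[:,2]>.15)&(q[:,2]<.17)&(q[:,1]>-.05)];print(len(w))
E
```

```text
12.25 [ 0.5228694  -0.2618921   0.24503103] [-0.32254293  0.5083948   1.01308528  1.72114019 -0.46926947  1.18362335
  2.429078  ]
233 [[0.4271, -0.2683, 0.11], [0.4353, -0.2654, 0.1316], [0.443, -0.2623, 0.1386]]
2786 [[0.4433, -0.3651, 0.0972], [0.4476, -0.2569, 0.0997], [0.4519, -0.1588, 0.1015]]
1619 [[0.4073, -0.3628, 0.0204], [0.4703, -0.2378, 0.0323], [0.4747, -0.156, 0.0342]]
0
```

The bar has moved to -23 mm from the hinge, about 1.90 rad, so the rest is seated. Next, the crate.

Call:
arm_command:
  plan:
    - [[0.5,0,0.2,-0.3,0.5],[0.5,0,1,-0.3,0.5],[0.5,0,1,-0.3,0.5],[0.5,0,1,-0.3,0.5],[0.5,0,1,-0.3,0.5],[0.5,0,1,-0.3,0.5],[0.5,0,1,-0.3,0.5]]

```text
t: 13.12
tool_pos: [0.5115, 0.0394, 0.337]
ee_rot: [-0.003, 0.175, 0.985, 0.004]
contact_force: [0.1, -1.1, -0.6]
gripper_width: 0.5
gripper_force: 0.0
```

```bash
python3 - <<'E'
from h import *
o=ctrl.get_obs();print(o["t"],o["tool_pos"],o["q"],o["ee_rot"])
E
```

```text
13.125 [0.51153262 0.03943909 0.33695335] [-1.13901802  0.2594624   1.20744936  1.7729261  -0.26137843  1.28888369
  1.3521359 ] [-0.00287417  0.17465511  0.98461727  0.00402098]
```

Call:
arm_command:
  plan:
    - [[0.5,0,0,0,0.25],[0.5,0,0,0,0.5],[0.5,0,0,0,0.75],[0.5,0,0,0,0.75],[0.5,0,0,0,0.75]]

```text
t: 13.75
tool_pos: [0.5118, 0.0364, 0.3376]
ee_rot: [-0.004, 0.454, 0.891, 0.003]
contact_force: [0.5, -0.5, 0.8]
gripper_width: 0.498
gripper_force: 0.0
```

```bash
python3 - <<'E'
from h import *
g=grab("wrist");save(g,"w6.png");np.savez("w6.npz",**g)
o=ctrl.get_obs();print(o["t"],o["tool_pos"],o["q"],o["ee_rot"])
P=cloud(g);w=P[(P[...,2]>.15)&(P[...,2]<.17)&(P[...,0]<.64)];print(len(w))
# tall handles clusters and crate top
m=((P[...,2]>.145)&(P[...,2]<.175)&(P[...,0]<.64)).astype(np.uint8)
n,l,s,c=cv2.connectedComponentsWithStats(m)
for i in range(1,n):
    if s[i,4]>30:
        q=P[l==i];r=cv2.minAreaRect(q[:,:2].astype(np.float32));print(s[i,:5],q.mean(0).round(4),r)
q=P[(P[...,2]>.039)&(P[...,2]<.05)&(P[...,0]<.625)&(P[...,0]>.5)&(P[...,1]>-.02)&(P[...,1]<.26)]
print(len(q),np.percentile(q,[2,50,98],axis=0).round(4))
E
```

```text
13.8 [0.51185589 0.03650361 0.33765102] [-1.14581906  0.26671677  1.22740148  1.77244511 -0.27032106  1.29138873
  0.77658939] [-0.0035012   0.45355129  0.89121722  0.00329168]
1104
[456  85  31  26 488] [0.579  0.1896 0.1552] ((0.5804203152656555, 0.19107288122177124), (0.013414602726697922, 0.02852732501924038), 85.91837310791016)
[422 126  29  25 408] [0.5764 0.1403 0.1558] ((0.578152596950531, 0.14103658497333527), (0.012704399414360523, 0.028490418568253517), 89.15708923339844)
[358 202  27  24 334] [0.5726 0.0417 0.156 ] ((0.5738292932510376, 0.041137758642435074), (0.012460957281291485, 0.02762763760983944), 86.99613952636719)
5343 [[0.5089 0.0227 0.0406]
 [0.5643 0.1181 0.0439]
 [0.6105 0.2437 0.0495]]
```

View pics/w6.png

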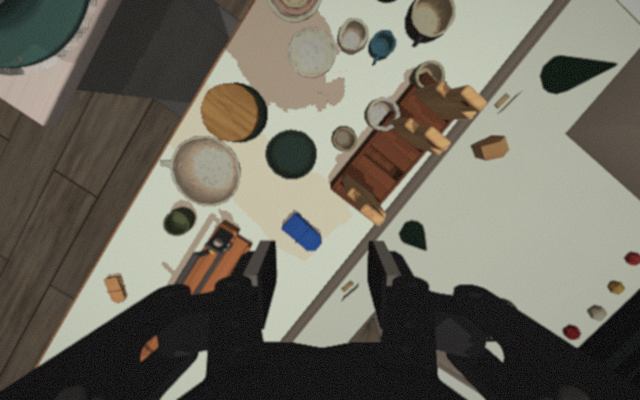

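The crate view gives three clean handle tops at (.5805,.191), (.578,.141) and (.574,.041), all at z≈.156. They're about 50 and 100 mm apart, which matches the slots. The right-hand board, at (370,205), comes first.

Call:
arm_command:
  plan:
    - [[0.3,-0.109,0.176,0.0,0.25],[0.3,-0.109,0.176,0.2,0.5],[0.3,-0.109,0.176,0.4,0.75],[0.3,-0.109,0.176,0.5,0.857],[0.3,-0.109,0.176,0.5,0.857],[0.3,-0.109,0.176,0.5,0.857]]

```text
t: 14.55
tool_pos: [0.5741, 0.0425, 0.1892]
ee_rot: [-0.004, 0.722, 0.692, 0.003]
contact_force: [0.1, -0.6, 0.9]
gripper_width: 0.702
gripper_force: 0.0
```

```bash
python3 - <<'E'
from h import *
g=grab("wrist");np.savez("w7.npz",**g)
o=ctrl.get_obs();print(o["t"],o["tool_pos"],o["q"],o["ee_rot"]);print(rot(o["ee_rot"]).round(3))
P=cloud(g)
m=((P[...,2]>.145)&(P[...,2]<.175)&(P[...,0]<.64)).astype(np.uint8)
n,l,s,c=cv2.connectedComponentsWithStats(m)
for i in range(1,n):
    if s[i,4]>60:
        q=P[l==i];print(s[i,:5],np.median(q,0).round(4),cv2.minAreaRect(q[:,:2].astype(np.float32)))
E
```

```text
14.6 [0.57422185 0.04265122 0.18946971] [-0.93310863  0.64940952  1.14998344  1.80648626 -0.66566374  1.13554431
  0.40361871] [-0.00385543  0.72221457  0.69165137  0.00310238]
[[ 0.043  0.999 -0.001]
 [ 0.999 -0.043  0.01 ]
 [ 0.01  -0.001 -1.   ]]
[ 294   36   56   30 1557] [0.578  0.1402 0.157 ] ((0.5779853463172913, 0.14097024500370026), (0.012608534656465054, 0.02789129503071308), 87.69229125976562)
[ 298  220   49   26 1153] [0.5742 0.0435 0.1569] ((0.5741026401519775, 0.04168626666069031), (0.012019798159599304, 0.028157109394669533), 86.11984252929688)
```

Call:
arm_command:
  plan:
    - [[0.3,-0.004,0,0.1,0],[0.3,-0.005,0,0.18,0],[0.3,-0.005,0,0.223,0],[0.3,-0.005,0,0.223,0],[1,-0.005,0,0.223,0],[1,-0.005,0,0.223,0],[1,-0.005,0,0.223,0],[1,-0.005,0,0.223,0],[1,-0.005,0,0.223,0]]
  newtons: 40

```text
t: 15.72
tool_pos: [0.5738, 0.0419, 0.1218]
ee_rot: [-0.004, 0.723, 0.69, 0.003]
contact_force: [-0.6, 0.7, 8.5]
gripper_width: 0.321
gripper_force: 41.4
```

Call:
arm_command:
  plan:
    - [[1,0,0,-0.05,0],[1,0,0,-0.2,0],[1,0,0,-0.35,0],[1,0,0,-0.5,0],[1,0,0,-0.5,0],[1,0,0,-0.5,0]]

```text
t: 16.48
tool_pos: [0.5734, 0.0406, 0.271]
ee_rot: [-0.005, 0.723, 0.69, 0.002]
contact_force: [-0.1, -0.5, -1.8]
gripper_width: 0.32
gripper_force: 40.4
```

Call:
arm_command:
  plan:
    - [[1,-0.15,0,0,0.2],[1,-0.35,-0.1,0,0.4],[1,-0.55,-0.1,0,0.6],[1,-0.75,-0.1,0,0.8],[1,-0.95,-0.1,0,1],[1,-1,-0.1,0,1],[1,-1,-0.1,0,1]]

```text
t: 17.35
tool_pos: [0.5287, -0.2589, 0.2674]
ee_rot: [-0.005, 0.933, 0.36, -0.001]
contact_force: [0.5, 0.6, -0.3]
gripper_width: 0.324
gripper_force: 40.4
```

Call:
arm_command:
  plan:
    - [[1,0,0,0,0.2],[1,0,0,0,0.4],[1,0,0,0,0.6],[1,0,0,0,0.8],[1,0,0,0,0.902],[1,0,0,0,0.902]]

```text
t: 18.1
tool_pos: [0.5299, -0.2563, 0.2678]
ee_rot: [-0.005, 1.0, 0.016, -0.002]
contact_force: [1.1, -0.4, -0.3]
gripper_width: 0.324
gripper_force: 40.4
```

```bash
cat > st.py <<'E'
from h import *
import sys
o=ctrl.get_obs();Rm=rot(o["ee_rot"]);print(o["t"],o["tool_pos"].round(4),"q",o["q"].round(3));print(Rm.round(3).tolist())
if len(sys.argv)>1:
    t=np.array(list(map(float,sys.argv[1:4])));print("shares",(Rm.T@(t-o["tool_pos"])/.3).round(4))
    b=np.arctan2(Rm[1,1],Rm[0,1]);w=float(sys.argv[4]);d=(w-b+np.pi/2)%np.pi-np.pi/2;print("turn share",-np.degrees(d)/45)
E
python3 st.py .4882 -.3375 .271 1.604
```

```text
18.1 [ 0.5299 -0.2563  0.2678] q [-0.437  0.609  1.23   1.686 -0.601  1.293 -0.62 ]
[[0.999, 0.033, -0.004], [0.033, -0.999, 0.01], [-0.003, -0.01, -1.0]]
shares [-0.148   0.2659 -0.013 ]
turn share -0.000773007266360535
```

Call:
arm_command:
  plan:
    - [[1,-0.148,0.266,0,0],[1,-0.148,0.266,0,0],[1,-0.148,0.266,0.2,0],[1,-0.148,0.266,0.393,0],[1,-0.148,0.266,0.393,0],[1,-0.148,0.266,0.393,0]]

```text
t: 18.85
tool_pos: [0.488, -0.3382, 0.1518]
ee_rot: [-0.004, 1.0, 0.016, -0.001]
contact_force: [0.1, -0.2, 0.6]
gripper_width: 0.319
gripper_force: 40.4
```

```bash
python3 st.py .4882 -.3375 .128 1.604; python3 - <<'E'
from h import *
g=grab("wrist");save(g,"w8.png");np.savez("w8.npz",**g)
E
```

```text
18.85 [ 0.488  -0.3382  0.1518] q [-0.192  0.718  1.085  1.786 -0.717  1.1   -0.39 ]
[[1.0, 0.032, -0.002], [0.032, -0.999, 0.008], [-0.002, -0.008, -1.0]]
shares [ 0.001  -0.0018  0.0793]
turn share -0.0020862949772000633
```

View pics/w8.png

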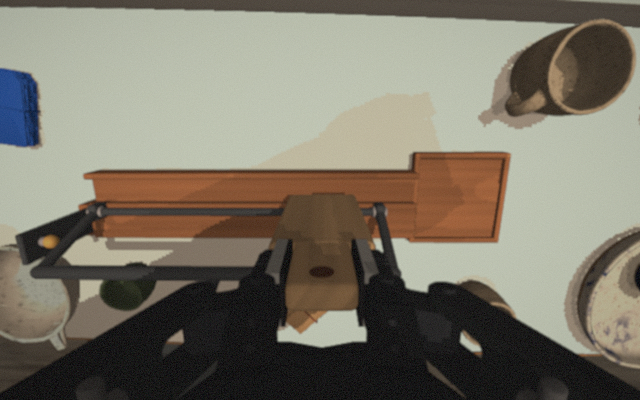

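The view shows the lip at row ~175, the foot's front edge at row ~194 and columns 285–360, and the tray at (460,197). I'll check the foot against the groove.

```bash
python3 - <<'E'
from h import *
g=dict(np.load("w8.npz"));P=cloud(g)
print("foot",onplane(g,[(320,194),(320,196)],.038).round(4), P[196:212:4,320].round(4).tolist())
for c in(200,250):
    print(c,[(r,*P[r,c].round(4)[[0,2]]) for r in range(166,214,2)])
E
```

```text
foot [[ 0.491  -0.3355  0.038 ]
 [ 0.4893 -0.3356  0.038 ]] [[0.4912, -0.3356, 0.0455], [0.491, -0.3357, 0.0574], [0.4913, -0.3359, 0.0695], [0.4918, -0.336, 0.0817]]
200 [(166, np.float64(0.5044), np.float64(-0.0009)), (168, np.float64(0.5027), np.float64(0.0001)), (170, np.float64(0.5019), np.float64(0.0065)), (172, np.float64(0.5016), np.float64(0.0146)), (174, np.float64(0.5012), np.float64(0.0217)), (176, np.float64(0.4993), np.float64(0.0209)), (178, np.float64(0.4977), np.float64(0.0216)), (180, np.float64(0.4939), np.float64(0.0118)), (182, np.float64(0.492), np.float64(0.0113)), (184, np.float64(0.4902), np.float64(0.0116)), (186, np.float64(0.4886), np.float64(0.0126)), (188, np.float64(0.4865), np.float64(0.0116)), (190, np.float64(0.4846), np.float64(0.0114)), (192, np.float64(0.483), np.float64(0.0124)), (194, np.float64(0.4809), np.float64(0.0114)), (196, np.float64(0.479), np.float64(0.0111)), (198, np.float64(0.4775), np.float64(0.0127)), (200, np.float64(0.4754), np.float64(0.0118)), (202, np.float64(0.4748), np.float64(0.0163)), (204, np.float64(0.4744), np.float64(
[... 624 characters left out ...]
, (184, np.float64(0.4918), np.float64(0.0121)), (186, np.float64(0.49), np.float64(0.0122)), (188, np.float64(0.4877), np.float64(0.0102)), (190, np.float64(0.4861), np.float64(0.0115)), (192, np.float64(0.4845), np.float64(0.0122)), (194, np.float64(0.4825), np.float64(0.0119)), (196, np.float64(0.4805), np.float64(0.0113)), (198, np.float64(0.4788), np.float64(0.0117)), (200, np.float64(0.477), np.float64(0.012)), (202, np.float64(0.476), np.float64(0.0152)), (204, np.float64(0.4755), np.float64(0.0199)), (206, np.float64(0.4744), np.float64(0.0223)), (208, np.float64(0.475), np.float64(0.0305)), (210, np.float64(0.4735), np.float64(0.0315)), (212, np.float64(0.4722), np.float64(0.0331))]
```

Call:
arm_command:
  plan:
    - [[1,0.006,0,0,0],[1,0.006,0,0.03,0],[1,0.006,0,0.05,0],[1,0.006,0,0.07,0],[1,0.006,0,0.08,0],[1,0.006,0,0.08,0]]
  newtons: 20

```text
t: 19.65
tool_pos: [0.4893, -0.3377, 0.126]
ee_rot: [-0.005, 1.0, 0.015, -0.001]
contact_force: [0.6, 0.7, 3.6]
gripper_width: 0.325
gripper_force: 40.9
```

Call:
arm_command:
  plan:
    - [[1,-0.02,0,0,0],[1,-0.04,0,0.002,0],[1,-0.06,0,0.004,0],[1,-0.08,0,0.006,0],[1,-0.1,0,0.008,0],[1,-0.12,0,0.011,0],[1,-0.13,0,0.013,0],[1,-0.13,0,0.013,0]]
  newtons: 20

```text
t: 20.65
tool_pos: [0.4499, -0.3386, 0.1218]
ee_rot: [-0.005, 1.0, 0.015, -0.001]
contact_force: [2.3, -0.6, 1.4]
gripper_width: 0.32
gripper_force: 41.1
```

```bash
python3 st.py; python3 - <<'E'
from h import *
g=grab("wrist");save(g,"w9.png");np.savez("w9.npz",**g);P=cloud(g)
print([(r,*P[r,320].round(4)[[0,2]].tolist()) for r in range(165,300,6)])
E
```

```text
20.65 [ 0.4499 -0.3386  0.1218] q [-0.173  0.708  1.069  1.883 -0.739  1.021 -0.319]
[[1.0, 0.03, -0.003], [0.03, -1.0, 0.009], [-0.003, -0.01, -1.0]]
[(165, 0.4833, 0.0532), (171, 0.4804, 0.0595), (177, 0.4782, 0.0682), (183, 0.4759, 0.075), (189, 0.4739, 0.0822), (195, 0.4722, 0.0898), (201, 0.4703, 0.0955), (207, 0.4681, 0.0997), (213, 0.4672, 0.1072), (219, 0.4651, 0.1107), (225, 0.4638, 0.1161), (231, 0.4627, 0.1214), (237, 0.4613, 0.1254), (243, 0.4603, 0.1301), (249, 0.4589, 0.1335), (255, 0.4579, 0.1375), (261, 0.4566, 0.1406), (267, 0.4556, 0.144), (273, 0.4552, 0.1484), (279, 0.4543, 0.1515), (285, 0.4534, 0.1545), (291, 0.4524, 0.1571), (297, 0.4507, 0.1584)]
```

View pics/w9.png

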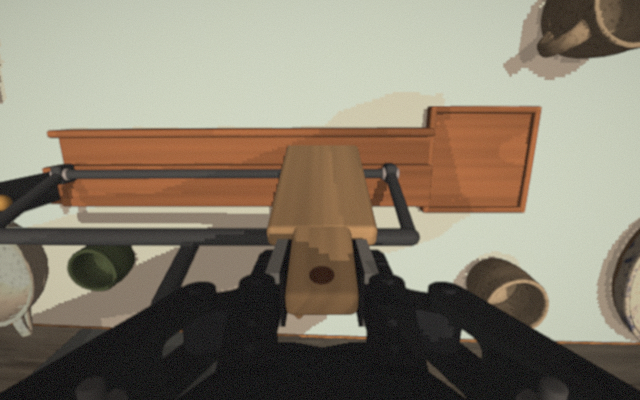

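The foot is in the groove, the board leans about 0.29 rad, and its back touches the bar (row 237). I'll release it.

Call:
arm_command:
  plan:
    - [[0.85,-0.008,0,0,0],[0.4,-0.008,0,0,0],[0.35,-0.008,0,0,0],[0.35,-0.008,0,0,0],[0.35,0,0,-0.1,0],[0.35,0,0,-0.3,0],[0.35,0,0,-0.5,0],[0.35,0,0,-0.5,0]]

```text
t: 21.7
tool_pos: [0.4512, -0.3414, 0.2757]
ee_rot: [-0.003, 1.0, 0.015, 0.001]
contact_force: [0.8, 0.8, -0.6]
gripper_width: 0.648
gripper_force: 0.0
```

```bash
python3 st.py .578 .141 .27 -.044; python3 - <<'E'
from h import *
g=grab("wrist");np.savez("w10.npz",**g);P=cloud(g);hsv=cv2.cvtColor(g["im"],cv2.COLOR_RGB2HSV)
q=P[(abs(P[...,1]+.337)<.01)&(P[...,2]>.035)&(P[...,2]<.15)&(P[...,0]>.43)&(P[...,0]<.5)]
print(len(q),np.polyfit(q[:,2],q[:,0],1))
m=(P[...,2]>.13)&(P[...,2]<.17)&(P[...,0]<.5);q=P[m];print(len(q),np.median(q,0))
b=P[(g["im"].max(2)<75)&(P[...,2]>.09)&(P[...,2]<.104)&(abs(P[...,1]+.22)<.08)&(P[...,0]>.42)&(P[...,0]<.48)];b[:,0]+=.033*(b[:,1]+.262);print("bar",len(b),np.median(b,0))
E
```

```text
21.7 [ 0.4512 -0.3414  0.2757] q [-0.278  0.521  1.213  1.737 -0.519  1.255 -0.478]
[[1.0, 0.03, 0.002], [0.03, -1.0, 0.007], [0.002, -0.007, -1.0]]
shares [ 0.4707 -1.5944  0.0313]
turn share -1.90561961307157
1150 [-0.33946356  0.49965036]
976 [ 0.44693843 -0.33552193  0.14970144]
bar 1036 [ 0.44806726 -0.22131422  0.09992249]
```

Call:
arm_command:
  plan:
    - [[0.3,0.1,-0.2,0,-0.2],[0.3,0.2,-0.4,0,-0.4],[0.3,0.25,-0.6,0,-0.6],[0.3,0.3,-0.8,0,-0.8],[0.3,0.3,-1,0,-0.953],[0.3,0.3,-1,0,-0.953],[0.3,0.3,-1,0,-0.953]]

```text
t: 22.62
tool_pos: [0.531, -0.0373, 0.2738]
ee_rot: [-0.005, 0.925, 0.38, -0.0]
contact_force: [-0.5, -0.5, 0.9]
gripper_width: 0.699
gripper_force: 0.0
```

```bash
python3 st.py .578 .141 .19 -.044
```

```text
22.625 [ 0.531  -0.0373  0.2738] q [-0.859  0.371  1.107  1.816 -0.367  1.184 -0.427]
[[0.712, 0.702, -0.004], [0.702, -0.712, 0.009], [0.003, -0.009, -1.0]]
shares [ 0.5281 -0.3104  0.2839]
turn share -0.9523666958817409
```

Call:
arm_command:
  plan:
    - [[0.3,0.2,-0.15,0,-0.25],[0.3,0.4,-0.25,0,-0.5],[0.3,0.528,-0.31,0.05,-0.75],[0.3,0.528,-0.31,0.2,-0.952],[0.3,0.528,-0.31,0.284,-0.952],[0.3,0.528,-0.31,0.284,-0.952],[0.3,0.528,-0.31,0.284,-0.952]]

```text
t: 23.5
tool_pos: [0.5793, 0.1395, 0.1918]
ee_rot: [-0.004, 0.723, 0.69, 0.002]
contact_force: [0.5, 0.8, 0.3]
gripper_width: 0.703
gripper_force: 0.0
```

```bash
cat > hd.py <<'E'
from h import *
g=grab("wrist");P=cloud(g)
m=((P[...,2]>.145)&(P[...,2]<.175)&(P[...,0]<.64)&(P[...,0]>.54)).astype(np.uint8)
n,l,s,c=cv2.connectedComponentsWithStats(m)
for i in range(1,n):
    if s[i,4]>100: print(s[i,:5],cv2.minAreaRect(P[l==i][:,:2].astype(np.float32)))
E
python3 hd.py; python3 st.py .578 .141 .122 -.044
```

```text
[ 295  131   52   24 1140] ((0.58084636926651, 0.1910594254732132), (0.012411111034452915, 0.028054973110556602), 87.07176208496094)
[ 296  215   48   25 1124] ((0.5780273079872131, 0.14142179489135742), (0.012311430647969246, 0.028172489255666733), 87.94304656982422)
23.55 [0.5793 0.1399 0.192 ] q [-0.875  0.516  0.799  1.749 -0.429  1.058  0.03 ]
[[0.046, 0.999, -0.001], [0.999, -0.046, 0.01], [0.009, -0.002, -1.0]]
shares [ 0.0011 -0.0042  0.2333]
turn share -0.0025999782228280496
```

Call:
arm_command:
  plan:
    - [[0.3,0.001,-0.004,0.1,0],[0.3,0.001,-0.004,0.18,0],[0.3,0.001,-0.004,0.233,0],[0.3,0.001,-0.004,0.233,0],[1,0.001,-0.004,0.233,0],[1,0.001,-0.004,0.233,0],[1,0.001,-0.004,0.233,0],[1,0.001,-0.004,0.233,0],[1,0.001,-0.004,0.233,0]]
  newtons: 40

```text
t: 24.68
tool_pos: [0.5778, 0.1419, 0.1219]
ee_rot: [-0.004, 0.723, 0.691, 0.003]
contact_force: [-0.5, -0.1, 8.5]
gripper_width: 0.323
gripper_force: 41.0
```

Call:
arm_command:
  plan:
    - [[1,0,0,-0.05,0],[1,0,0,-0.2,0],[1,0,0,-0.35,0],[1,0,0,-0.5,0],[1,0,0,-0.55,0],[1,0,0,-0.55,0]]

```text
t: 25.42
tool_pos: [0.5778, 0.1403, 0.2868]
ee_rot: [-0.004, 0.723, 0.691, 0.003]
contact_force: [-0.2, 0.6, -0.3]
gripper_width: 0.32
gripper_force: 40.1
```

Call:
arm_command:
  plan:
    - [[1,-0.15,0,0,0.2],[1,-0.35,-0.1,0,0.4],[1,-0.55,-0.15,0,0.6],[1,-0.75,-0.2,0,0.8],[1,-0.95,-0.2,0,1],[1,-1,-0.2,0,1],[1,-1,-0.2,0,1]]

```text
t: 26.3
tool_pos: [0.5036, -0.1578, 0.2823]
ee_rot: [-0.005, 0.933, 0.361, -0.001]
contact_force: [0.1, 0.8, -1.2]
gripper_width: 0.325
gripper_force: 40.1
```

```bash
python3 st.py .4882 -.2615 .27 1.604
```

```text
26.3 [ 0.5036 -0.1578  0.2823] q [-0.653  0.359  1.133  1.814 -0.354  1.2   -0.242]
[[0.739, 0.673, -0.005], [0.673, -0.739, 0.009], [0.003, -0.01, -1.0]]
shares [-0.2709  0.2215  0.0383]
turn share 0.8981763135625176
```

Call:
arm_command:
  plan:
    - [[1,-0.1,0.08,0,0.22],[1,-0.2,0.16,0,0.44],[1,-0.27,0.22,0,0.66],[1,-0.271,0.2215,0,0.898],[1,-0.271,0.2215,0.2,0.898],[1,-0.271,0.2215,0.43,0.898],[1,-0.271,0.2215,0.43,0.898],[1,-0.271,0.2215,0.43,0.898]]

```text
t: 27.3
tool_pos: [0.4895, -0.2595, 0.1547]
ee_rot: [-0.004, 1.0, 0.018, -0.001]
contact_force: [0.0, -0.8, -0.4]
gripper_width: 0.325
gripper_force: 40.1
```

```bash
python3 st.py .4882 -.2615 .127 1.604; cat > ft.py <<'E'
from h import *
import sys
y=float(sys.argv[1]);yg=float(sys.argv[2])
g=grab("wrist");P=cloud(g)
f=P[(abs(P[...,1]-y)<.012)&(P[...,2]>.045)&(P[...,2]<.13)&(P[...,0]>.46)&(P[...,0]<.52)]
a=np.polyfit(f[:,2],f[:,0],1);print("foot front x",len(f),np.polyval(a,.04),"slope",a[0])
q=P[(abs(P[...,1]-yg)<.006)&(P[...,2]>.008)&(P[...,2]<.0145)&(P[...,0]>.465)&(P[...,0]<.5)]
lo,hi=np.percentile(q[:,0],[1,99]);print("groove",len(q),lo-.033*(y-yg),hi-.033*(y-yg))
E
python3 ft.py -.2615 -.32; python3 ft.py -.2615 -.21
```

```text
27.3 [ 0.4895 -0.2595  0.1547] q [-0.341  0.612  1.054  1.884 -0.629  1.031 -0.549]
[[0.999, 0.036, -0.003], [0.036, -0.999, 0.009], [-0.002, -0.009, -1.0]]
shares [-0.0043  0.0075  0.0923]
turn share 0.003972442246331647
foot front x 1301 0.4924277645075536 slope 0.013939357076142772
groove 78 0.49008293279835907 0.49524888672246803
foot front x 1287 0.4929492423316932 slope 0.012705639840723926
groove 289 0.4755473642178525 0.49509878399761464
```

Call:
arm_command:
  plan:
    - [[1,-0.003,0.007,0,0],[1,-0.003,0.007,0.03,0],[1,-0.003,0.007,0.06,0],[1,-0.003,0.007,0.08,0],[1,-0.003,0.007,0.09,0],[1,-0.003,0.007,0.09,0]]
  newtons: 20

```text
t: 28.15
tool_pos: [0.4881, -0.2615, 0.1263]
ee_rot: [-0.005, 1.0, 0.018, -0.001]
contact_force: [-0.7, -1.1, 0.0]
gripper_width: 0.323
gripper_force: 40.2
```

Call:
arm_command:
  plan:
    - [[1,-0.02,0,0,0],[1,-0.04,0,0.002,0],[1,-0.06,0,0.004,0],[1,-0.08,0,0.006,0],[1,-0.1,0,0.008,0],[1,-0.12,0,0.011,0],[1,-0.135,0,0.013,0],[1,-0.135,0,0.013,0]]

```text
t: 29.15
tool_pos: [0.4471, -0.2627, 0.1225]
ee_rot: [-0.005, 1.0, 0.018, -0.002]
contact_force: [1.6, -1.0, -0.3]
gripper_width: 0.322
gripper_force: 40.3
```

```bash
cat > tl.py <<'E'
from h import *
import sys
g=grab("wrist");P=cloud(g);ys=list(map(float,sys.argv[1:]))
for y in ys:
    q=P[(abs(P[...,1]-y)<.01)&(P[...,2]>.035)&(P[...,2]<.15)&(P[...,0]>.43)&(P[...,0]<.51)]
    if len(q)>20: a=np.polyfit(q[:,2],q[:,0],1);print(y,len(q),a,"tilt",-np.arctan(a[0]))
b=P[(g["im"].max(2)<75)&(P[...,2]>.09)&(P[...,2]<.104)&(abs(P[...,1]+.262)<.12)&(P[...,0]>.42)&(P[...,0]<.48)];b[:,0]+=.033*(b[:,1]+.262);print("bar",len(b),np.median(b,0))
E
python3 tl.py -.2615;python3 st.py
```

```text
-0.2615 4794 [-0.29458609  0.49571158] tilt 0.2864825323567331
bar 2713 [ 0.44968006 -0.20788541  0.09939004]
29.2 [ 0.4472 -0.2627  0.1225] q [-0.317  0.598  1.037  1.991 -0.652  0.939 -0.473]
[[0.999, 0.036, -0.004], [0.036, -0.999, 0.01], [-0.003, -0.01, -1.0]]
```

Same state as the first board; release it and fetch the third.

Call:
arm_command:
  plan:
    - [[0.85,-0.008,0,0,0],[0.4,-0.008,0,0,0],[0.35,-0.008,0,0,0],[0.35,-0.008,0,0,0],[0.35,0,0,-0.1,0],[0.35,0,0,-0.3,0],[0.35,0,0,-0.5,0],[0.35,0,0,-0.5,0]]

```text
t: 30.2
tool_pos: [0.4491, -0.2653, 0.2761]
ee_rot: [-0.004, 1.0, 0.018, 0.001]
contact_force: [-0.5, 1.1, -1.4]
gripper_width: 0.65
gripper_force: 0.0
```

```bash
python3 tl.py -.2615 -.337
```

```text
-0.2615 1150 [-0.33920279  0.4971336 ] tilt 0.32702373375840615
-0.337 1140 [-0.33941744  0.49966569] tilt 0.32721621941111073
bar 752 [ 0.44860132 -0.22027799  0.09975422]
```

Call:
arm_command:
  plan:
    - [[0.3,0.1,-0.2,0,-0.2],[0.3,0.2,-0.4,0,-0.4],[0.3,0.25,-0.6,0,-0.6],[0.3,0.3,-0.8,0,-0.8],[0.3,0.3,-1,0,-0.953],[0.3,0.3,-1,0,-0.953],[0.3,0.3,-1,0,-0.953]]

```text
t: 31.12
tool_pos: [0.5267, 0.0389, 0.2743]
ee_rot: [-0.005, 0.924, 0.382, -0.0]
contact_force: [0.3, -1.0, -0.3]
gripper_width: 0.7
gripper_force: 0.0
```

```bash
python3 st.py .5808 .191 .19 -.044
```

```text
31.125 [0.5267 0.0389 0.2743] q [-0.954  0.321  1.017  1.824 -0.306  1.166 -0.622]
[[0.708, 0.706, -0.004], [0.706, -0.708, 0.009], [0.003, -0.009, -1.0]]
shares [ 0.4848 -0.2291  0.2848]
turn share -0.9453653542252722
```

Call:
arm_command:
  plan:
    - [[0.3,0.2,-0.1,0,-0.25],[0.3,0.4,-0.2,0,-0.5],[0.3,0.485,-0.23,0.05,-0.75],[0.3,0.485,-0.23,0.2,-0.945],[0.3,0.485,-0.23,0.284,-0.945],[0.3,0.485,-0.23,0.284,-0.945],[0.3,0.485,-0.23,0.284,-0.945]]

```text
t: 32.0
tool_pos: [0.5819, 0.1902, 0.1923]
ee_rot: [-0.004, 0.723, 0.691, 0.003]
contact_force: [0.3, -0.3, 0.1]
gripper_width: 0.696
gripper_force: 0.0
```

```bash
python3 hd.py; python3 st.py .5808 .191 .122 -.044
```

```text
[ 297  215   48   26 1124] ((0.5808866620063782, 0.19120006263256073), (0.012640193104743958, 0.028000183403491974), 86.67816162109375)
32.05 [0.582  0.1906 0.1925] q [-0.885  0.521  0.715  1.705 -0.394  1.062 -0.085]
[[0.046, 0.999, -0.001], [0.999, -0.046, 0.01], [0.01, -0.002, -1.0]]
shares [-0.001  -0.0035  0.235 ]
turn share -0.0022548830212057976
```

Call:
arm_command:
  plan:
    - [[0.3,0,-0.003,0.1,0],[0.3,0,-0.003,0.18,0],[0.3,0,-0.003,0.235,0],[0.3,0,-0.003,0.235,0],[1,0,-0.003,0.235,0],[1,0,-0.003,0.235,0],[1,0,-0.003,0.235,0],[1,0,-0.003,0.235,0],[1,0,-0.003,0.235,0]]
  newtons: 40

```text
t: 33.17
tool_pos: [0.5807, 0.1921, 0.1218]
ee_rot: [-0.004, 0.723, 0.691, 0.003]
contact_force: [-1.0, 0.0, 8.2]
gripper_width: 0.322
gripper_force: 41.0
```

Call:
arm_command:
  plan:
    - [[1,0,0,-0.05,0],[1,0,0,-0.2,0],[1,0,0,-0.35,0],[1,0,0,-0.5,0],[1,0,0,-0.55,0],[1,0,0,-0.55,0]]

```text
t: 33.92
tool_pos: [0.5808, 0.1905, 0.2867]
ee_rot: [-0.004, 0.723, 0.691, 0.003]
contact_force: [0.3, -0.2, -1.4]
gripper_width: 0.316
gripper_force: 40.2
```

Call:
arm_command:
  plan:
    - [[1,-0.15,0,0,0.2],[1,-0.35,-0.1,0,0.4],[1,-0.55,-0.15,0,0.6],[1,-0.75,-0.2,0,0.8],[1,-0.95,-0.2,0,1],[1,-1,-0.2,0,1],[1,-1,-0.2,0,1]]

```text
t: 34.8
tool_pos: [0.5068, -0.1073, 0.2823]
ee_rot: [-0.005, 0.932, 0.362, -0.0]
contact_force: [0.8, 1.6, -0.6]
gripper_width: 0.321
gripper_force: 40.1
```

```bash
python3 st.py .4862 -.1855 .27 1.604
```

```text
34.8 [ 0.5068 -0.1073  0.2823] q [-0.723  0.299  1.064  1.836 -0.29   1.18  -0.394]
[[0.739, 0.674, -0.004], [0.674, -0.738, 0.009], [0.003, -0.01, -1.0]]
shares [-0.2267  0.1467  0.0391]
turn share 0.8998399856995408
```

Call:
arm_command:
  plan:
    - [[1,-0.1,0.08,0,0.22],[1,-0.2,0.147,0,0.44],[1,-0.227,0.147,0,0.66],[1,-0.227,0.147,0,0.9],[1,-0.227,0.147,0.2,0.9],[1,-0.227,0.147,0.43,0.9],[1,-0.227,0.147,0.43,0.9],[1,-0.227,0.147,0.43,0.9]]

```text
t: 35.8
tool_pos: [0.4871, -0.1838, 0.1548]
ee_rot: [-0.004, 1.0, 0.017, -0.001]
contact_force: [0.7, 0.3, -0.2]
gripper_width: 0.324
gripper_force: 40.1
```

```bash
python3 st.py .4862 -.1855 .127 1.604; python3 ft.py -.1855 -.145;python3 ft.py -.1855 -.22
```

```text
35.8 [ 0.4871 -0.1838  0.1548] q [-0.494  0.526  1.034  1.964 -0.557  0.974 -0.721]
[[0.999, 0.035, -0.003], [0.035, -0.999, 0.009], [-0.002, -0.009, -1.0]]
shares [-0.0031  0.0062  0.0925]
turn share 0.002234189040768962
foot front x 1312 0.48977405068770596 slope 0.014174788677876991
groove 301 0.47285361934684683 0.5001385152704999
foot front x 1296 0.49032290846121307 slope 0.013066951922176604
groove 271 0.4731027957603495 0.49213917960623416
```

Call:
arm_command:
  plan:
    - [[1,-0.003,0.006,0,0],[1,-0.003,0.006,0.03,0],[1,-0.003,0.006,0.06,0],[1,-0.003,0.006,0.08,0],[1,-0.003,0.006,0.09,0],[1,-0.003,0.006,0.09,0]]
  newtons: 20

```text
t: 36.65
tool_pos: [0.4855, -0.1856, 0.1264]
ee_rot: [-0.005, 1.0, 0.017, -0.001]
contact_force: [0.3, 0.2, 0.1]
gripper_width: 0.321
gripper_force: 40.2
```

Call:
arm_command:
  plan:
    - [[1,-0.02,0,0,0],[1,-0.04,0,0.002,0],[1,-0.06,0,0.004,0],[1,-0.08,0,0.006,0],[1,-0.1,0,0.008,0],[1,-0.12,0,0.011,0],[1,-0.135,0,0.013,0],[1,-0.135,0,0.013,0]]

```text
t: 37.65
tool_pos: [0.4447, -0.1868, 0.1226]
ee_rot: [-0.005, 1.0, 0.017, -0.002]
contact_force: [2.2, -1.3, -0.6]
gripper_width: 0.322
gripper_force: 40.1
```

```bash
python3 tl.py -.1855
```

```text
-0.1855 4795 [-0.29567053  0.4931713 ] tilt 0.287480087643408
bar 1797 [ 0.44967299 -0.23070808  0.099577  ]
```

Call:
arm_command:
  plan:
    - [[0.85,-0.008,0,0,0],[0.4,-0.008,0,0,0],[0.35,-0.008,0,0,0],[0.35,-0.008,0,0,0],[0.35,0,0,-0.1,0],[0.35,0,0,-0.3,0],[0.35,0,0,-0.5,0],[0.35,0,0,-0.5,0]]

```text
t: 38.7
tool_pos: [0.4469, -0.189, 0.2761]
ee_rot: [-0.005, 1.0, 0.017, 0.002]
contact_force: [0.5, 0.8, -1.3]
gripper_width: 0.65
gripper_force: 0.0
```

```bash
python3 tl.py -.1855 -.2615 -.337; python3 - <<'E'
from h import *
g=grab("top");P=cloud(g);hsv=cv2.cvtColor(g["im"],cv2.COLOR_RGB2HSV)
m=((hsv[...,0]<22)&(hsv[...,1]>80)&(P[...,0]<.44)&(P[...,0]>.28)&(P[...,1]<-.18)&(P[...,1]>-.46)&(P[...,2]<.03)&(P[...,2]>-.02)).astype(np.uint8)
n,l,s,c=cv2.connectedComponentsWithStats(m)
for i in range(1,n):
    if s[i,4]>15:print(s[i],onplane(g,c[i],.012),cv2.minAreaRect(onplane(g,np.argwhere(l==i)[:,::-1],.012)[:,:2].astype(np.float32)))
E
python3 st.py .36 -.327 .25 .75
```

```text
-0.1855 1127 [-0.33957197  0.49460356] tilt 0.3273547808817824
-0.2615 1137 [-0.3398015   0.49721167] tilt 0.3275605638884491
-0.337 1151 [-0.34042142  0.49970802] tilt 0.3281162078402381
bar 448 [ 0.44862318 -0.23426646  0.09983553]
[364 231  11  12  76] [[ 0.34332536 -0.36712557  0.012     ]] ((0.3437905013561249, -0.3683062493801117), (0.016794396564364433, 0.03846471756696701), 42.97578811645508)
38.8 [ 0.4456 -0.1879  0.2727] q [-0.699  0.26   1.22   1.927 -0.277  1.145 -0.908]
[[0.999, 0.035, -0.002], [0.035, -0.999, 0.01], [-0.002, -0.01, -1.0]]
shares [-0.3013  0.4543  0.0716]
turn share 1.0895003763641533
```

All three boards lean at 0.327 rad and the rest is still seated. The tags have been knocked to about (.344,-.368), so I'll take a closer look.

Call:
arm_command:
  plan:
    - [[0,-0.2,0.1,0,0],[0,-0.356,0.3,0,0],[0,-0.356,0.585,0.17,0],[0,-0.356,0.585,0.17,0],[0,-0.356,0.585,0.17,0],[0,-0.356,0.585,0.17,0]]

```text
t: 39.55
tool_pos: [0.3424, -0.368, 0.2182]
ee_rot: [-0.005, 1.0, 0.015, -0.004]
contact_force: [0.4, 0.3, -0.4]
gripper_width: 0.997
gripper_force: 0.0
```

```bash
python3 st.py; python3 - <<'E'
from h import *
g=grab("wrist");P=cloud(g);hsv=cv2.cvtColor(g["im"],cv2.COLOR_RGB2HSV)
m=((P[...,0]<.40)&(P[...,0]>.28)&(P[...,1]<-.3)&(P[...,1]>-.43)&(P[...,2]<.016)&(P[...,2]>.008)).astype(np.uint8)
n,l,s,c=cv2.connectedComponentsWithStats(m)
for i in range(1,n):
    if s[i,4]>150:
        q=P[l==i];r=cv2.minAreaRect(q[:,:2].astype(np.float32));print(s[i],r,cv2.boxPoints(r).round(4).tolist(),np.median(q[:,2]))
cv2.imwrite("pics/w11.png",g["im"][:,:,::-1])
E
```

```text
39.55 [ 0.3424 -0.368   0.2182] q [-0.135  0.393  1.114  1.944 -0.403  1.066 -0.386]
[[1.0, 0.03, -0.008], [0.03, -0.999, 0.01], [-0.007, -0.01, -1.0]]
[303 154  39  40 829] ((0.345909982919693, -0.367316871881485), (0.02369699440896511, 0.045578669756650925), 49.08602523803711) [[0.32089999318122864, -0.361299991607666], [0.3553999960422516, -0.3912000060081482], [0.3709000051021576, -0.3732999861240387], [0.33640000224113464, -0.3434000015258789]] 0.010797537679727076
```

View pics/w11.png

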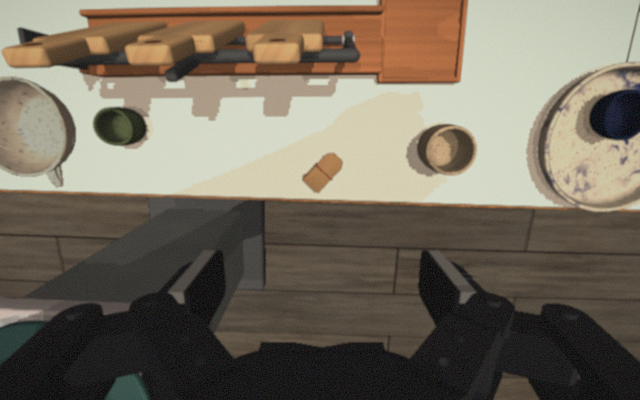

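The tags are at (322,171), about 24×46 mm in view at z .011, with the long side at -41°. I'll pinch across the short side.

Call:
arm_command:
  plan:
    - [[0.3,0.015,0.003,0.1,0.24],[0.3,0.015,0.003,0.25,0.48],[0.3,0.015,0.003,0.4,0.72],[0.3,0.015,0.003,0.55,0.949],[0.3,0.015,0.003,0.55,0.949],[0.3,0.015,0.003,0.55,0.949]]

```text
t: 40.35
tool_pos: [0.3493, -0.3661, 0.0569]
ee_rot: [-0.004, 0.938, -0.346, -0.002]
contact_force: [0.2, -0.7, 0.8]
gripper_width: 0.699
gripper_force: 0.0
```

```bash
python3 st.py .3455 -.3673 .0045 .857
```

```text
40.35 [ 0.3493 -0.3661  0.0569] q [-0.017  0.719  1.007  2.054 -0.835  0.857 -0.791]
[[0.761, -0.649, -0.002], [-0.649, -0.761, 0.009], [-0.007, -0.005, -1.0]]
shares [-0.0058  0.012   0.1746]
turn share 0.009422306915153285
```

Call:
arm_command:
  plan:
    - [[0.3,-0.006,0.012,0.08,0],[0.3,-0.006,0.012,0.14,0],[0.3,-0.006,0.012,0.173,0],[0.3,-0.006,0.012,0.173,0],[1,-0.006,0.012,0.173,0],[1,-0.006,0.012,0.173,0],[1,-0.006,0.012,0.173,0],[1,-0.006,0.012,0.173,0],[1,-0.006,0.012,0.173,0]]
  newtons: 20

```text
t: 41.48
tool_pos: [0.3451, -0.3673, 0.0039]
ee_rot: [-0.004, 0.937, -0.348, -0.003]
contact_force: [-0.2, 1.7, 6.3]
gripper_width: 0.242
gripper_force: 19.6
```

Call:
arm_command:
  plan:
    - [[1,0,0,-0.05,0],[1,0,0,-0.15,0],[1,0,0,-0.3,0],[1,0,0,-0.3,0],[1,0,0,-0.3,0]]

```text
t: 42.1
tool_pos: [0.3453, -0.3676, 0.0937]
ee_rot: [-0.004, 0.938, -0.348, -0.003]
contact_force: [0.3, -0.5, -0.2]
gripper_width: 0.246
gripper_force: 19.8
```

```bash
python3 st.py .4805 -.460 .06 1.604
```

```text
42.1 [ 0.3453 -0.3676  0.0937] q [-0.06   0.668  1.078  2.042 -0.765  0.915 -0.836]
[[0.758, -0.652, -0.002], [-0.652, -0.758, 0.009], [-0.008, -0.006, -1.0]]
shares [ 0.5433 -0.0601  0.1084]
turn share -0.9472550458623585
```

Call:
arm_command:
  plan:
    - [[1,0.1,0,-0.1,0],[1,0.25,-0.03,-0.1,-0.24],[1,0.4,-0.06,-0.1,-0.48],[1,0.543,-0.06,-0.1,-0.72],[1,0.543,-0.06,-0.1,-0.947],[1,0.543,-0.06,0.05,-0.947],[1,0.543,-0.06,0.2,-0.947],[1,0.543,-0.06,0.2,-0.947]]

```text
t: 43.1
tool_pos: [0.4783, -0.4585, 0.0289]
ee_rot: [-0.007, 1.0, 0.016, -0.004]
contact_force: [1.0, -0.0, 1.4]
gripper_width: 0.245
gripper_force: 19.8
```

```bash
python3 st.py .4805 -.460 .013 1.604
```

```text
43.1 [ 0.4783 -0.4585  0.0289] q [ 0.214  0.875  0.763  1.645 -0.722  0.941 -0.287]
[[0.999, 0.032, -0.008], [0.032, -0.999, 0.013], [-0.007, -0.014, -1.0]]
shares [0.0076 0.0058 0.0528]
turn share -0.0016372407165036198
```

Call:
arm_command:
  plan:
    - [[1,0.007,0.006,0.03,0],[1,0.007,0.006,0.052,0],[1,0.007,0.006,0.052,0],[0.7,0.007,0.006,0.052,0],[0.55,0.007,0.006,0.052,0],[0.55,0.007,0.006,0.052,0],[0.55,0.007,0.006,-0.05,0],[0.55,0.007,0.006,-0.3,0],[0.55,0.007,0.006,-0.6,0],[0.55,0.007,0.006,-0.6,0]]

```text
t: 44.35
tool_pos: [0.4828, -0.464, 0.2154]
ee_rot: [-0.004, 1.0, 0.016, -0.0]
contact_force: [0.8, 0.4, -0.8]
gripper_width: 0.451
gripper_force: 0.0
```

```bash
python3 st.py; python3 tl.py -.1855 -.2615 -.337; python3 - <<'E'
from h import *
g=grab("wrist");P=cloud(g);hsv=cv2.cvtColor(g["im"],cv2.COLOR_RGB2HSV)
cv2.imwrite("pics/w12.png",g["im"][:,:,::-1])
m=((P[...,0]<.53)&(P[...,0]>.44)&(P[...,1]<-.42)&(P[...,1]>-.5)&(P[...,2]<.03)&(P[...,2]>.0155));q=P[m];print(len(q),np.percentile(q,[2,50,98],axis=0).round(4))
E
```

```text
44.35 [ 0.4828 -0.464   0.2154] q [ 0.137  0.681  0.913  1.524 -0.563  1.223 -0.397]
[[0.999, 0.032, -0.001], [0.032, -0.999, 0.008], [-0.001, -0.008, -1.0]]
-0.1855 736 [-0.33680749  0.49482255] tilt 0.3248740282870517
-0.2615 2233 [-0.38473822  0.4992978 ] tilt 0.36728083745481394
-0.337 1954 [-0.33285243  0.49939514] tilt 0.3213176773253044
bar 681 [ 0.44925636 -0.29200145  0.09959608]
892 [[ 0.4607 -0.4726  0.0165]
 [ 0.4829 -0.4613  0.0188]
 [ 0.5044 -0.4205  0.0207]]
```

View pics/w12.png

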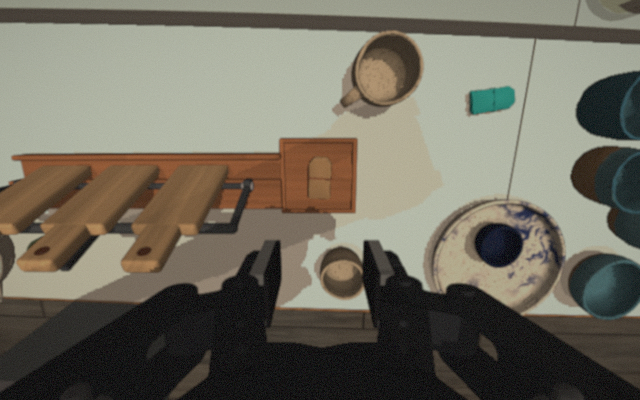

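The tags lie flat in the tray at (318,177), about (.483,-.461). All three boards lean on the rest and the gripper is clear, so I'm handing in.

```bash
python3 -c "
from station import workorder
print(workorder.job_done())"
```

```text
the job is handed in; nothing more can be done
None
```

I handed the job in at about 44 s, with no verdict returned: the rest is seated at about 1.90 rad, all three boards found in the crate lean on it at about 0.33 rad, the tags lie flat in the tray, and the mug and cups were not touched.

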